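# Put the thread baskets behind their own cards and stack the reserve

### The job

The thread baskets on the counter have been put back at the wrong cards: using the empty green cutting mat as a free spot, move the three white baskets so that each stands squarely in the middle of the place behind the card of its own thread colour, its handle towards the card. Stack the dark grey reserve basket on top of the red one, turned end for end (handle away from the card), so that it stands level up on the rim lugs instead of dropping down inside. Do not tip any basket over, and leave the dish of pins and the jar of buttons where they are.

Things in the scene. Friction and masses are not known exactly. Their poses are not given: they have to be found in the camera images.
- red_basket: White basket 120 x 66 x 50, about 0.18 kg, of red thread spools (fixed in it), red handle at one end (to x = +70). Origin: centre of underside; x along its length to the handle, z up. Top 20 mm: upright skirt 66 wide across y, grip it there from above. Four lugs inside the rim at x = -14 and +34, y = 20 to 30 either side, tops 45 above the underside; notches in the underside at the same x.
- blue_basket: White basket of blue thread, blue handle. Same build, size and axes as the red basket (origin: centre of underside, x to the handle, 66 wide skirt at 30 to 50 mm height).
- yellow_basket: White basket of yellow thread, yellow handle. Same build, size and axes as the red basket (origin: centre of underside, x to the handle, 66 wide skirt at 30 to 50 mm height).
- reserve_basket: Dark grey basket of red thread, red handle; same build, size and axes as the red one. It starts on the bare counter. Put on the red one the same way round it drops down inside, about 15 mm lower; turned end for end (its x reversed) and centred, its base rests on the lugs 45 mm above the red basket's underside, with about 4 mm play each way.
- red_card (a point): Foot of the red card on its fixed stand: grey plate 186 x 84 x 3, card 70 wide, 38 high, leaning back (top edge at x = -8). Point on the plate's top face, 3 above the counter, on its centre line; x points out along the plate to the customer side. The basket's place is the marked plate centred at x = -100, y = 0, length along x.
- blue_card (a point): Foot of the blue card on its fixed stand: grey plate 186 x 84 x 3, card 70 wide, 38 high, leaning back (top edge at x = -8). Point on the plate's top face, 3 above the counter, on its centre line; x points out along the plate to the customer side. The basket's place is the marked plate centred at x = -100, y = 0, length along x.
- yellow_card (a point): Foot of the yellow card on its fixed stand: grey plate 186 x 84 x 3, card 70 wide, 38 high, leaning back (top edge at x = -8). Point on the plate's top face, 3 above the counter, on its centre line; x points out along the plate to the customer side. The basket's place is the marked plate centred at x = -100, y = 0, length along x.
- mat: Dark green cutting mat with a pale grid, 180 x 110, 3 thick, fixed flat on the counter and empty: the free spot, large enough for one basket. Origin: centre of its underside; x along its length.
- pin_dish: Round blue dish of pins, 64 across, 18 high, loose, to be left alone. Origin: centre of its underside.
- button_jar: Amber jar of buttons with a white lid, 54 across, 62 high, loose, to be left alone. Origin: centre of its underside.

How it is judged:
By the outcome, as a careful person would: the job done as asked, in the order asked, and still so for the second after the job is handed in, with the robot touching nothing.
It also fails if it takes over 144 s, if anything falls off the work surface, if the arm or the gripper's body presses on something with over 40 N, if the wrist force passes 120 N, or if a joint passes its speed limit or range.

### The arm

A 6-joint arm with a two-finger parallel gripper is mounted at the origin on the work surface. World frame = base frame: x ahead of the robot, y to its left, z up, the work surface at z = 0. Lengths are in m, angles in rad, forces in N, time in s.
With the tool pointing down it reaches from about 0.35 to 0.85 m from the base axis. Payload 8.1 kg.
Tool frame: the origin (TCP) lies at the centre of the arm's flange, where the gripper is bolted on; the fingertips stand 173 mm ahead of it and the grasp point (between the pads) lies ahead of it (manip.hold_point_z is the z of the grasp point in the tool frame, in m); z points along the fingers, y is the line along which they close (so a half turn about z gives the same grasp; the last joint's range is limited). The gripper opens to 85 mm and grips with 20 to 120 N. Pads are 22 mm wide; open, the fingers measure 114 mm over their backs; the gripper's body (76 mm by 85 mm) begins 54 mm behind the grasp point. The pads swing forward as they close: fully open they stand 13 mm farther back than shut.
Start: joints at [-1.415, 0.13, 1.488, -0, 1.523, -0.085], TCP at [0.143, -0.583, 0.405] pointing down, gripper open.
Joint ranges: [-2.96, 2.96], [-0.89, 2.26], [0.02, 2.5], [-1.34, 4.48], [0, 2.73], [-2.66, 2.66]. Speed limits (rad/s): [2.39, 2.39, 2.79, 3.14, 3.14, 3.14].

### API

Orientations are given as a unit quaternion [x, y, z, w].
In Python, from rig import manip gives the robot as it stands.
- The arm moves only by the tool play_rows, never from a script. Its argument "targets" is a list of rows, each a list of 6 numbers: the shift along the tool's x, y, z each as a share of 0.2 m, from -1 to 1, then the turn, a rotation vector about the tool's x, y, z each as a share of 90 degrees, from -1 to 1. In form: [[dx, dy, dz, wx, wy, wz], ...]. A call has 1 to 20 rows; each row is the pose to reach, as a shift and turn from the pose commanded when the call began, along the tool's axes at that moment; what a row does not reach only later rows make up. A row lasts 1/12 s, in which the tool goes at most 41.7 mm and 7.16 degrees, less where a joint would pass 70% of its speed; a pose out of reach is approached as far as the arm can. A call with a number of a shift or a turn outside -1 to 1 is refused whole. A call with a gripper value outside its range is refused whole. "gripper" is the closure, from -1 (fully open) to 1 (shut), set as the call begins (left out, the last holds). The fingers move at their own pace and stop on an object; "force" is the grip in N (left out, the last holds). Time passes only in rows, so rows that repeat a pose let the fingers close. It gives the time, the measured TCP pose, the force, the opening and the grip force at its end, in the units of the state.
- manip.get_state(): the state, without advancing time (a new reading comes with each control period).
- manip.read_camera(name): name is "side" or "top"; returns (picture, depth): 420x560x3 uint8, red, green, blue; 420x560 float32, m along the optical axis (not along the pixel's ray), 0 where there is no reading.
- manip.get_calibration(name): a dict with "fovy" (degrees; the focal length in pixels is half the picture's height over the tangent of half this angle, whatever the lens; pixels are square), "cx", "cy" (the principal point, pixels), "R" (3x3) and "t" (3): a world point X has camera coordinates R X + t. Camera axes: x right, y down, z forward; pixel columns grow to the right and rows downward; lengths in m; the calibration is good to about 2 mm. A picture is of the moment at which its call begins. get_calibration takes no time and is no camera call.
- manip.finish_job(): hands the job in; it is judged then, once.
The state is a dict: "clock": time; "q": joint angles; "qd": joint speeds; "tau": joint torques, N m; "tcp_pos": TCP position; "eef_rot": TCP orientation; "wrist_force": force on the tool from outside, world axes, zero at the start; "moment": the same for the moment, N m; "gripper_width": finger opening in m; "finger_force": force on a finger pad.
Only numpy, scipy, OpenCV 4.12 (cv2) and the standard library are available. Lean on these libraries where they do the work, as an engineer would, in place of code of your own. Each camera call takes 0.05 s, during which the arm holds its last target. There are 200 camera calls.

## Working session

There is one attempt and no reset: what is moved stays moved. The work goes in short steps, Python scripts to look and compute and a tool call to move; the robot and the scene stay as the last step left them, time stands still between calls to the robot, and variables do not carry over. Pictures are saved under pics/ and viewed, at most 14 in all, crops included, and the job is handed in when it is done.

Besides the shell and the picture viewer there is one more tool, called by a JSON object that holds its "fn" and its "kwargs", one argument or row to a line. play_rows: Moves the arm, as the interface text tells. Shift numbers are shares of 0.2 m and turn numbers shares of 90 degrees, none past 1 either way. Its arguments: {"type":"object","properties":{"targets":{"type":"array"},"gripper":{"type":"number"},"force":{"type":"number"}},"required":["targets"]}

```bash
mkdir -p pics; ls
python3 - <<'E'
from rig import manip
import cv2
print(manip.hold_point_z, manip.get_state())
for n in("top","side"):
    p,d=manip.read_camera(n); cv2.imwrite(f"pics/{n}0.png",p[:,:,::-1]); print(n,manip.get_calibration(n))
E
```

```text
pics
0.1547 {'clock': 0.0, 'q': array([-1.41542944e+00,  1.31183955e-01,  1.48928500e+00,  2.18062523e-05,
        1.52301432e+00, -8.53669444e-02]), 'qd': array([ 0.00157807, -0.00227035, -0.00045553,  0.00088691, -0.002376  ,
       -0.00186439]), 'tau': array([-1.18482545e-03, -5.69390059e+01, -5.00561571e+01, -2.40330746e-04,
        1.48548750e-02, -1.49150350e-05]), 'tcp_pos': array([ 0.1430582 , -0.58245682,  0.40362738]), 'eef_rot': array([ 9.92764265e-01,  1.20075895e-01, -2.21955948e-05, -9.45113329e-04]), 'wrist_force': array([ 0.15622773,  0.13927181, -0.59709337]), 'moment': array([-0.03232693,  0.03185078,  0.0210211 ]), 'finger_force': 0.0, 'gripper_width': 0.08540528102570674}
top {'fovy': 49.26128768166657, 'cx': 281.8311594445556, 'cy': 209.39169666874037, 'R': array([[ 0.05901043, -0.9982386 ,  0.00612035],
       [-0.97382525, -0.05891322, -0.21953043],
       [ 0.21950432,  0.00699443, -0.97558645]]), 't': array([-0.03311393,  0.54896899,  1.08632219])}
side {'fovy': 49.34936690132649, 'cx': 276.8958305835249, 'cy': 198.45816734835975, 'R': array([[-0.94645305, -0.32282623, -0.00313822],
       [-0.24838039,  0.73433571, -0.63171057],
       [ 0.20623725, -0.59710492, -0.77519798]]), 't': array([0.51377551, 0.1666912 , 1.06022616])}
```

View pics/top0.png

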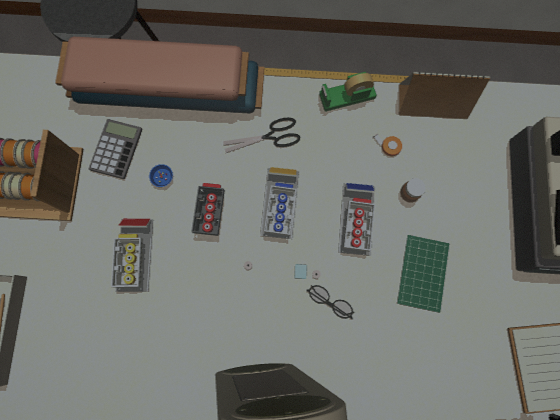

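View pics/side0.png

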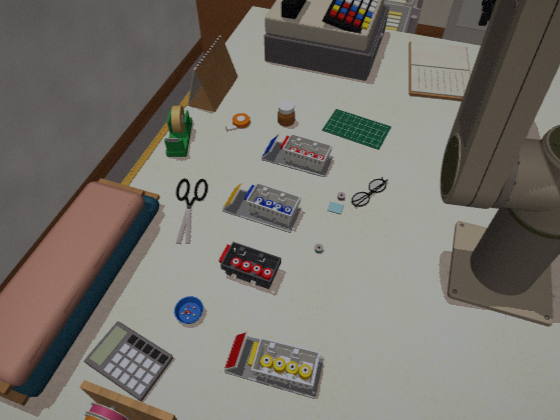

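Top view: from left, the yellow basket at (128,262) is at the red card, the reserve is at (208,211), blue (280,209) is at the yellow card and red (357,225) is at the blue card. The mat is at (424,273). The side view agrees. So it is a three-way cycle.

```bash
cat > h.py <<'E'
from rig import manip
import cv2, numpy as np
def cal(n):
    c=manip.get_calibration(n); f=210/np.tan(np.radians(c["fovy"]/2)); return f,c["cx"],c["cy"],np.array(c["R"]),np.array(c["t"])
def cloud(n,d):
    f,cx,cy,R,t=cal(n); v,u=np.mgrid[:420,:560]
    P=np.stack([(u-cx)/f*d,(v-cy)/f*d,d],-1)
    W=(P-t)@R; W[d<=0]=np.nan; return W
def ray(n,uv):
    f,cx,cy,R,t=cal(n); uv=np.atleast_2d(uv).astype(float)
    D=np.c_[(uv[:,0]-cx)/f,(uv[:,1]-cy)/f,np.ones(len(uv))]@R
    return -R.T@t,D
def onplane(n,uv,z):
    C,D=ray(n,uv); s=(z-C[2])/D[:,2]; return C+D*s[:,None]
def tri(uv1,uv2):
    C1,D1=ray("top",uv1);C2,D2=ray("side",uv2);d1=D1[0];d2=D2[0]
    s=np.linalg.lstsq(np.c_[d1,-d2],C2-C1,rcond=None)[0]
    a,b=C1+s[0]*d1,C2+s[1]*d2; return (a+b)/2,np.linalg.norm(a-b)
def look(n,name=None):
    p,d=manip.read_camera(n)
    if name: cv2.imwrite(f"pics/{name}.png",p[:,:,::-1])
    return p,d
E
python3 - <<'E'
from h import *
np.set_printoptions(precision=4,suppress=True)
for n in("top","side"):
    p,d=look(n); W=cloud(n,d); np.savez(f"{n}0.npz",p=p,d=d)
    z=W[...,2]
    if n=="top":
        fl=z[300:330,220:300]; print("floor",np.nanmean(fl),np.nanstd(fl))
    ok=(z>0.035)&(z<0.065)&(W[...,0]>.2)&(W[...,0]<.75)&(abs(W[...,1])<.5)
    k,lab,st,_=cv2.connectedComponentsWithStats(ok.astype(np.uint8))
    for i in range(1,k):
        if st[i,4]<150: continue
        pts=W[lab==i]; r=cv2.minAreaRect(pts[:,:2].astype(np.float32)*1000)
        print(n,st[i],np.median(pts,0),np.percentile(pts[:,2],95),r)
    hsv=cv2.cvtColor(p,cv2.COLOR_RGB2HSV)
    for c,(lo,hi) in dict(red=((172,150,70),(179,255,255)),red2=((0,150,70),(6,255,255)),yel=((20,120,70),(32,255,255)),blue=((108,120,60),(128,255,255)),green=((70,90,30),(90,255,200))).items():
        m=cv2.inRange(hsv,lo,hi);k,lab,st,ce=cv2.connectedComponentsWithStats(m)
        for i in range(1,k):
            if st[i,4]>25:
                pts=W[lab==i]; print(n,c,st[i],ce[i],np.nanmedian(pts,0),np.nanpercentile(pts[:,2],95))
    g=cv2.resize(p[165:315,100:460] if n=="top" else p[90:400,200:410],None,fx=2.2 if n=="top" else 1.9,fy=2.2 if n=="top" else 1.9,interpolation=cv2.INTER_CUBIC); cv2.imwrite(f"pics/{n}crop.png",g[:,:,::-1])
E
```

```text
floor -0.00020132809841081234 0.0022766463825576247
top [402 178  23  21 327] [ 0.6263 -0.3318  0.0609] 0.06451487103331875 ((629.6749877929688, -334.7880859375), (47.588775634765625, 48.39918518066406), 69.34327697753906)
top [191 183  33  53 446] [0.5612 0.1891 0.047 ] 0.052154194020015504 ((545.8140258789062, 188.20802307128906), (67.76111602783203, 131.30374145507812), 87.36136627197266)
top [264 183  32  53 419] [0.5789 0.0052 0.0504] 0.05513020647010718 ((556.4968872070312, 4.381862640380859), (66.43043518066406, 130.74375915527344), 85.54069519042969)
top [343 198  32  54 504] [ 0.5454 -0.2023  0.0499] 0.055226824469661026 ((528.300537109375, -196.30404663085938), (66.85205841064453, 130.94581604003906), 85.4684066772461)
top [111 234  32  54 607] [0.4113 0.3835 0.0491] 0.05479870019442179 ((402.2952880859375, 375.8406982421875), (129.78439331054688, 68.05726623535156), 4.74282693862915)
top red2 [203 184  17   4  38] [211.5    185.1053] [0.6058 0.1823 0.0491] 0.05161689501863522
top red2 [207 194   9   8  29] [211.2069 198.1724] [0.5753 0.1847 0.0248] 0.02784882384440989
top 
[... 6036 characters left out ...]
.18682683987749668
side blue [356  14   7   6  31] [358.9677  16.5806] [ 0.5038 -0.6876  0.1733] 0.17514287079920804
side blue [264 136  13  18  54] [269.9074 145.0556] [ 0.6292 -0.1912  0.0292] 0.03939855010954257
side blue [244 185  10  15  43] [248.3256 192.    ] [0.616  0.0046 0.0528] 0.05486242919457176
side blue [255 197  21  11  69] [265.6377 202.6377] [0.5723 0.0051 0.0272] 0.02956073069124039
side blue [277 203  15  11  54] [283.6852 208.963 ] [0.5239 0.0109 0.0273] 0.030324004014768764
side blue [174 296  29  28 486] [188.3621 309.6955] [0.6356 0.3227 0.0063] 0.01866064337892085
side green [ 323  109   68   40 1317] [356.6059 128.4244] [ 0.417  -0.3674  0.003 ] 0.006062459509416566
```

View pics/topcrop.png

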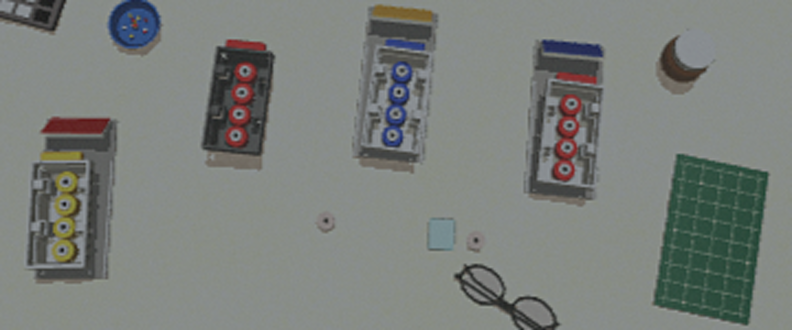

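Run:
```python
from h import *
p=np.load("top0.npz")["p"];s=np.load("side0.npz")["p"]
def cr(p,x,y,w,h,W=260,H=300):
    g=cv2.resize(p[y:y+h,x:x+w],(W,H),interpolation=cv2.INTER_CUBIC); return np.clip((g.astype(float)-40)*1.6,0,255).astype(np.uint8)
a=np.hstack([cr(p,100,212,72,83),cr(p,250,160,72,83),cr(p,325,177,72,83)])
b=np.hstack([cr(s,215,325,115,75,260,170),cr(s,215,175,95,62,260,170),cr(s,255,125,95,62,260,170)])
cv2.imwrite("pics/plates.png",np.vstack([a,b])[:,:,::-1])
```

```text
(no output)
```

View pics/plates.png

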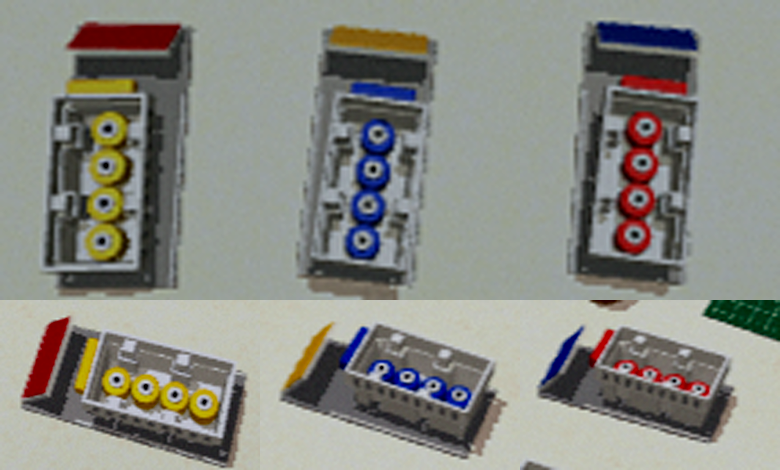

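The cards, the plate's visible long edges and its near end show clearly in both views. Next I'll measure the cards from the clouds and the plate edges from gradients along z=3 mm.

```bash
cat > cards.py <<'E'
from h import *
np.set_printoptions(precision=1,suppress=True)
H=dict(red=[((0,130,60),(7,255,255)),((170,130,60),(179,255,255))],yellow=[((15,110,60),(32,255,255))],blue=[((108,110,40),(130,255,255))])
G=dict(red=(.503,.378),yellow=(.663,.005),blue=(.632,-.197))
D={n:np.load(f"{n}0.npz") for n in("top","side")}
for c in G:
  for n in D:
    p,d=D[n]["p"],D[n]["d"]; W=cloud(n,d)*1000; hsv=cv2.cvtColor(p,cv2.COLOR_RGB2HSV)
    m=sum(cv2.inRange(hsv,*r) for r in H[c])>0
    m&=(abs(W[...,0]-G[c][0]*1000)<28)&(abs(W[...,1]-G[c][1]*1000)<60)
    P=W[m]; A=np.c_[P[:,1]-P[:,1].mean(),P[:,2]-3,np.ones(len(P))]
    k=np.linalg.lstsq(A,P[:,0],rcond=None)[0]  # x = k0*(y-ym)+k1*(z-3)+k2
    yaw=-np.degrees(np.arctan(k[0])); 
    y=P[:,1]; lo,hi=np.percentile(y,[1,99])
    print(c,n,len(P),"foot x %.1f"%(k[2]+k[0]*((lo+hi)/2-y.mean())),"y mid %.1f w %.1f"%((lo+hi)/2,hi-lo),"yaw %.1f lean %.2f"%(yaw,k[1]),"ztop %.1f"%np.percentile(P[:,2],97))
    # edge scan in plate frame
    g=cv2.GaussianBlur(p,(0,0),0.6).astype(np.float32)
    f,cx,cy,R,t=cal(n)
    x0=k[2]; y0=(lo+hi)/2; a=np.radians(dict(red=4.7,yellow=-4.4,blue=-4.5)[c])
    ex=np.array([np.cos(a),np.sin(a)]);ey=np.array([-ex[1],ex[0]])
    def samp(X,Y):
        q=np.array([x0,y0])+X[...,None]*ex+Y[...,None]*ey
        Pw=np.concatenate([q,np.full(q.shape[:-1]+(1,),3.)],-1)/1000
        c_=Pw@R.T+t; u=(f*c_[...,0]/c_[...,2]+cx).astype(np.float32);v=(f*c_[...,1]/c_[...,2]+cy).astype(np.float32)
        return cv2.remap(g,u,v,cv2.INTER_LINEAR)
    off=np.arange(-16,16.1,.5)
    def edge(nm,X,Y):
        I=samp(X,Y); gr=np.linalg.norm(I[:,4:]-I[:,:-4],axis=2)  # rows along edge
        # outermost strong gradient seen from outside (off positive = outside)
        res=[]
        for r in gr:
            th=max(12,0.4*r.max()); j=np.where(r>th)[0]
            if len(j): 
                j=j[-1]
                while j>0 and r[j-1]>r[j]: j-=1
                res.append(off[2+j])
            else: res.append(np.nan)
        print("   ",nm,np.array(res))
    s=np.arange(-175,-5,10.)
    for sg in(1,-1):
        edge("long%+d"%sg,np.repeat(s[:,None],len(off),1),sg*(42+np.repeat(off[None],len(s),0)))
    s=np.arange(-35,36,7.)
    edge("end",-180-np.repeat(off[None],len(s),0),np.repeat(s[:,None],len(off),1))
E
python3 cards.py
```

```text
red top 158 foot x 517.4 y mid 376.8 w 65.7 yaw 3.4 lean -0.69 ztop 37.1
    long+1 [ nan 15.  14.  14.  14.5 15.  13.5 14.  14.5 15.  15.  13.5 14.5  7.
  2.5  0.   9. ]
    long-1 [-5.  -5.5 -4.  -4.  -4.5 -5.   0.  -3.  -3.5 -1.5  1.  -1.  -2.5 -0.5
  2.  -1.5 -1.5]
    end [11.  10.5 10.5 13.  13.  15.  15.  10.5 11.5 14.  14. ]
red side 273 foot x 518.3 y mid 378.5 w 68.3 yaw 3.0 lean -0.71 ztop 39.1
    long+1 [7.  6.  6.5 5.  5.  4.5 5.  3.5 4.  3.  3.  3.5 2.5 3.  1.5 2.  2.5]
    long-1 [-0.5 -1.   0.   0.5  0.   0.  -0.5 -0.5  0.5  1.   0.5  0.  -1.  -0.5
 -1.   nan  3.5]
    end [-3.5 10.5 11.5 13.  14.  15.  14.5 14.  13.  14.5 14. ]
yellow top 125 foot x 678.3 y mid 4.2 w 65.8 yaw -2.4 lean -0.71 ztop 39.0
    long+1 [-4.5 -8.  -4.  -2.5 -3.5 -2.5 -9.  -2.  -6.  -2.  -0.5 -1.5 -0.5 -1.
  0.  -1.   0. ]
    long-1 [  7.   -2.   -3.    3.    nan   3.    2.   -2.5   2.  -15.    2.    3.5
  -3.    3.5   5.   -0.5   2.5]
    end [ 9.5 -2.5  9.  10.  11.   9.5 10.  11.  12.5 13.5  nan]
yellow side 80 foot x 679.9 y mid 8.4 w 65.2 yaw -2.2 lean -0.75 ztop 40.3
    long+1 [-8.  
[... 254 characters left out ...]
116 foot x 646.7 y mid -199.9 w 64.3 yaw -2.0 lean -0.70 ztop 37.9
    long+1 [-13.  -12.   -5.5  -4.5 -11.  -10.5  -3.5  -2.5  -1.5 -11.   -2.   -1.
   0.   -1.5   0.    1.    1.5]
    long-1 [5.  3.5 5.5 4.5 3.5 5.  4.  3.  4.5 4.  0.5 4.5 4.  2.5 2.  1.  0.5]
    end [-5.   9.   9.5 15.   9.  10.  15.  10.5 15.  15.  12. ]
blue side 59 foot x 648.1 y mid -194.4 w 64.9 yaw -1.7 lean -0.72 ztop 39.6
    long+1 [-10.5  -8.5  -8.5  -8.   -9.   -7.5  -7.5  -7.5  -5.5  -4.   -5.   -4.5
  -4.   -3.   -3.5  -2.5  -2.5]
    long-1 [  nan   3.    5.5   1.    5.    5.5  -0.5   5.5 -11.5  14.5  15.   -3.5
 -11.5 -11.    6.5   4.5   7.5]
    end [ 9.  11.5 15.  10.  10.  15.  12.  12.  15.  14.5  nan]
```

```bash
cat > c2.py <<'E'
import re
s=open("cards.py").read()
s=s.replace("dict(red=4.7,yellow=-4.4,blue=-4.5)[c]","dict(red=3.1,yellow=-2.3,blue=-1.9)[c]")
s=s.replace("x0=k[2]; y0=(lo+hi)/2;","x0,y0=dict(red=(508,377.5),yellow=(669,5),blue=(638,-198))[c];")
s=s.replace("lo,hi=np.percentile(y,[1,99])","""lo,hi=np.percentile(y,[1,99])
    print('   bins',[(np.median(P[(abs(P[:,2]-zz)<3)],0)[[0,2]],int((abs(P[:,2]-zz)<3).sum())) for zz in (6,12,18,24,30,36)])
    near=W[abs(W[...,0]-P[:,0].mean())<70]""")
s=s.replace('(-16,16.1,.5)','(-10,10.1,.5)').replace("th=max(12,0.4*r.max())","th=max(12,0.5*r.max())")
exec(s)
E
python3 c2.py
```

```text
bins [(array([513.8,   7.9]), 6), (array([511.2,  12.1]), 37), (array([506.9,  18.2]), 31), (array([502.7,  24. ]), 29), (array([498. ,  30.9]), 33), (array([494.7,  36.1]), 21)]
red top 158 foot x 517.4 y mid 376.8 w 65.7 yaw 3.4 lean -0.69 ztop 37.1
    long+1 [-2.   9.   7.5  8.5  9.   9.   9.   9.   9.   9.  -1.   9.   9.   nan
  3.   0.5  1.5]
    long-1 [1.5 3.5 2.5 1.5 4.  0.5 0.  1.5 1.  2.  2.5 1.5 2.  0.  2.  1.5 1. ]
    end [0.5 0.5 3.  5.5 5.5 5.5 2.5 3.  6.  5.5 6. ]
   bins [(array([514.1,   8.6]), 2), (array([511.7,  12.2]), 42), (array([507.8,  17.8]), 52), (array([503.5,  24. ]), 52), (array([499.6,  29.1]), 45), (array([495. ,  35.8]), 68)]
red side 273 foot x 518.3 y mid 378.5 w 68.3 yaw 3.0 lean -0.71 ztop 39.1
    long+1 [2.  1.5 2.  2.5 1.5 1.  1.5 2.  1.5 2.  1.  2.  2.5 1.5 2.  1.  2. ]
    long-1 [0.5 4.  3.5 3.  3.  4.  3.5 2.5 2.  1.5 3.  2.5 2.  1.5 0.5 0.  0. ]
    end [0.5 0.  3.5 3.  4.5 4.  3.5 3.  4.5 6.  5.5]
   bins [(array([676. ,   6.1]), 4), (array([671.5,  12.5]), 24), (array([667.5,  18.4]), 17), (array([663.9,  23.1]), 20), (array([658.9,  29
[... 1178 characters left out ...]
 1.  -8.5 -0.5  0.   1.
 -1.  -3.5  0.5]
    long-1 [ 1.  -4.5 -2.5 -3.  -1.   1.5  0.5  0.   0.   2.   1.5  1.   3.   3.
  2.   1.5  1.5]
    end [2.5 9.  9.  9.  7.5 8.5 9.  7.  7.5 8.  6.5]
   bins [(array([nan, nan]), 0), (array([639.9,  14.2]), 3), (array([637.6,  17.9]), 11), (array([633.9,  22.5]), 14), (array([628.3,  30.4]), 12), (array([624. ,  36.1]), 13)]
blue side 59 foot x 648.1 y mid -194.4 w 64.9 yaw -1.7 lean -0.72 ztop 39.6
    long+1 [1.  2.5 2.  2.  2.5 1.5 1.5 1.5 3.  3.  2.  2.5 2.  3.  1.5 1.  2.5]
    long-1 [-0.5  nan -8.5  nan -9.  -3.5 -7.  -9.  -8.  -9.   6.5 -2.5  nan  nan
  nan  5.   1. ]
    end [2.5 1.  9.  9.  7.5 9.  8.5 7.  7.  8.5 8.5]
  return _methods._mean(a, axis=axis, dtype=dtype,
  ret = um.true_divide(
```

Run:
```python
from h import *
p=np.load("top0.npz")["p"];s=np.load("side0.npz")["p"]
def cr(p,x,y,w,h,k):
    g=cv2.resize(p[y:y+h,x:x+w],(w*k,h*k),interpolation=cv2.INTER_NEAREST); return np.clip((g.astype(float)-30)*1.5,0,255).astype(np.uint8)
def pt(n,im,X,Y,Z,x,y,k,col):
    f,cx,cy,R,t=cal(n); c=R@(np.array([X,Y,Z])/1000)+t; u,v=f*c[:2]/c[2]+[cx,cy]; cv2.circle(im,(int((u-x+.5)*k),int((v-y+.5)*k)),3,col,-1)
a=cr(s,215,325,50,65,8);b=cr(p,112,212,48,65,8)
ax=np.radians(3.1);ex=np.array([np.cos(ax),np.sin(ax)]);ey=np.array([-ex[1],ex[0]])
for X,col in((502,(255,0,255)),(510,(0,255,0)),(517,(0,255,255))):
    for s_ in(42,-42):
        q=np.array([X,377.8+(X-508)*ex[1]])+s_*ey
        pt("side",a,q[0],q[1],3,215,325,8,col);pt("top",b,q[0],q[1],3,112,212,8,col)
cv2.imwrite("pics/front.png",np.hstack([a,b])[:,:,::-1])
```

```text
(no output)
```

View pics/front.png

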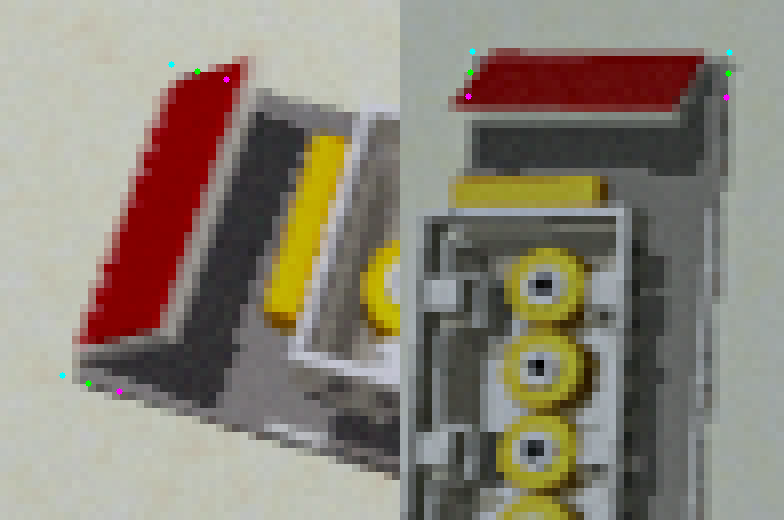

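The crop shows the plate's front end at about 512 mm and a thick leaning card whose top edge is at x≈494, so the red foot is at about 502. Moving the red basket off first will expose the blue place, so I can check it there.

```bash
cat >> h.py <<'E'
from scipy.spatial.transform import Rotation as Ro
def rows(*wps):
    "wps: (x,y,z of hold point in mm, tool-x yaw deg) -> row numbers"
    s=manip.get_state(); R0=Ro.from_quat(s["eef_rot"])
    print("t %.1f tcp"%s["clock"],np.round(s["tcp_pos"]*1000,1),"yaw %.2f"%np.degrees(np.arctan2(*R0.as_matrix()[[1,0],0])),"q6 %.2f"%s["q"][5],"w %.1f"%(s["gripper_width"]*1000),"f",np.round(s["wrist_force"],1))
    for x,y,z,a in wps:
        T=np.array([x,y,z+154.7])/1000; Rt=Ro.from_euler("z",a,degrees=True)*Ro.from_euler("x",180,degrees=True)
        d=R0.inv().apply(T-s["tcp_pos"])/.2; w=(R0.inv()*Rt).as_rotvec()/(np.pi/2)
        print([round(float(v),4) for v in np.r_[d,w]])
E
python3 - <<'E'
from h import *
rows((400,-330,200,-4.5),(523.5,-195.8,130,-4.5),(523.5,-195.8,43,-4.5))
m=np.load("top0.npz")["p"]; hsv=cv2.cvtColor(m,cv2.COLOR_RGB2HSV)
g=cv2.morphologyEx(cv2.inRange(hsv,(65,60,30),(92,255,200)),cv2.MORPH_CLOSE,np.ones((5,5)));g[:220]=0;g[:,:380]=0;g[:,465:]=0
c=max(cv2.findContours(g,0,1)[0],key=cv2.contourArea)
P=onplane("top",c[:,0,:],.003)[:,:2]*1000; print(cv2.minAreaRect(P.astype(np.float32)))
E
```

```text
t 0.2 tcp [ 143.1 -582.6  404.1] yaw 13.80 q6 -0.09 w 85.7 f [-1.2  0.6  0.9]
[1.5486, -0.9198, 0.248, -0.0007, 0.0, 0.2033]
[2.3083, -1.4238, 0.5986, -0.0007, 0.0, 0.2033]
[2.3082, -1.4233, 1.0336, -0.0007, 0.0, 0.2033]
((419.49676513671875, -371.038818359375), (107.99755096435547, 178.6363525390625), 81.37889099121094)
```

{"fn": "play_rows", "kwargs": {
  "targets": [
    [0.5,-0.3,0.2,0,0,0.1],
    [1,-0.62,0.3,0,0,0.2],
    [1,-0.62,0.3,0,0,0.2],
    [1,-0.62,0.3,0,0,0.2],
    [1,-0.62,0.3,0,0,0.2],
    [1,-0.62,0.3,0,0,0.2],
    [1,-0.62,0.3,0,0,0.2],
    [1,-0.62,0.3,0,0,0.2],
    [1,-0.62,0.3,0,0,0.2]
  ],
  "gripper": -1
}}

```text
clock: 0.95
tcp_pos: [0.3077, -0.4148, 0.3449]
eef_rot: [0.999, -0.036, -0.0, 0.0]
wrist_force: [0.2, 0.1, 0.4]
gripper_width: 0.0855
finger_force: 0.0
```

```bash
python3 -c "
from h import *
rows((523.5,-195.8,110,-4.5),(523.5,-195.8,43,-4.5))"
```

```text
t 0.9 tcp [ 307.7 -414.8  344.9] yaw -4.15 q6 0.61 w 85.5 f [0.2 0.1 0.4]
[0.9968, -1.1703, 0.4002, 0.0004, 0.0001, 0.0039]
[0.9968, -1.1705, 0.7352, 0.0004, 0.0001, 0.0039]
```

{"fn": "play_rows", "kwargs": {
  "targets": [
    [0.5,-0.5,0.2,0,0,0],
    [1,-1,0.4,0,0,0],
    [1,-1,0.4,0,0,0],
    [1,-1,0.4,0,0,0],
    [1,-1,0.4,0,0,0],
    [1,-1,0.4,0,0,0],
    [1,-1,0.4,0,0,0],
    [1,-1,0.4,0,0,0],
    [1,-1,0.4,0,0,0],
    [1,-1,0.4,0,0,0],
    [1,-1,0.4,0,0,0]
  ]
}}

```text
clock: 1.87
tcp_pos: [0.5213, -0.2316, 0.2654]
eef_rot: [0.999, -0.038, 0.0, 0.0]
wrist_force: [1.4, 0.3, -0.5]
gripper_width: 0.0852
finger_force: 0.0
```

```bash
python3 -c "
from h import *
rows((523.5,-195.8,43,-4.5))"
```

```text
t 1.9 tcp [ 521.3 -231.6  265.4] yaw -4.32 q6 1.14 w 85.2 f [ 1.4  0.3 -0.5]
[-0.0026, -0.1798, 0.3382, 0.0006, -0.0004, 0.002]
```

{"fn": "play_rows", "kwargs": {
  "targets": [
    [0,-0.18,0,0,0,0],
    [0,-0.18,0,0,0,0],
    [0,-0.18,0.15,0,0,0],
    [0,-0.18,0.25,0,0,0],
    [0,-0.18,0.338,0,0,0],
    [0,-0.18,0.338,0,0,0],
    [0,-0.18,0.338,0,0,0],
    [0,-0.18,0.338,0,0,0]
  ]
}}

```text
clock: 2.53
tcp_pos: [0.5247, -0.1951, 0.1987]
eef_rot: [0.999, -0.037, 0.001, 0.0]
wrist_force: [1.4, 0.9, -0.1]
gripper_width: 0.0852
finger_force: 0.0
```

{"fn": "play_rows", "kwargs": {
  "targets": [
    [0,0,0,0,0,0],
    [0,0,0,0,0,0],
    [0,0,0,0,0,0],
    [0,0,0,0,0,0],
    [0,0,0,0,0,0],
    [0,0,0,0,0,0],
    [0,0,0,0,0,0],
    [0,0,0,0,0,0]
  ],
  "gripper": 1,
  "force": 30
}}

```text
clock: 3.2
tcp_pos: [0.5253, -0.1945, 0.1991]
eef_rot: [0.999, -0.037, 0.001, 0.001]
wrist_force: [-1.7, -1.7, 5.8]
gripper_width: 0.0652
finger_force: 34.0
```

```bash
python3 -c "
from h import *
rows((523.5,-195.8,43,-4.5),(523.5,-195.8,110,-4.5),(419.5,-371,110,-8.6),(419.5,-371,44,-8.6))"
```

```text
t 3.2 tcp [ 525.3 -194.5  199.1] yaw -4.21 q6 1.20 w 65.2 f [-1.7 -1.7  5.8]
[-0.0087, 0.007, 0.007, 0.001, -0.0018, 0.0033]
[-0.0077, 0.0075, -0.328, 0.001, -0.0018, 0.0033]
[-0.4621, 0.9193, -0.3279, 0.0009, -0.0018, 0.0488]
[-0.463, 0.9188, 0.0021, 0.0009, -0.0018, 0.0488]
```

{"fn": "play_rows", "kwargs": {
  "targets": [
    [0,0,-0.1,0,0,0],
    [0,0,-0.2,0,0,0],
    [0,0,-0.33,0,0,0],
    [-0.1,0.2,-0.33,0,0,0.02],
    [-0.2,0.4,-0.33,0,0,0.03],
    [-0.3,0.6,-0.33,0,0,0.04],
    [-0.4,0.8,-0.33,0,0,0.045],
    [-0.46,0.92,-0.33,0,0,0.045],
    [-0.46,0.92,-0.33,0,0,0.045],
    [-0.46,0.92,-0.33,0,0,0.045],
    [-0.46,0.92,-0.2,0,0,0.045],
    [-0.46,0.92,-0.1,0,0,0.045],
    [-0.46,0.92,-0.03,0,0,0.045],
    [-0.46,0.92,-0.03,0,0,0.045],
    [-0.46,0.92,-0.03,0,0,0.045]
  ]
}}

```text
clock: 4.45
tcp_pos: [0.4198, -0.3694, 0.2028]
eef_rot: [0.997, -0.071, -0.001, -0.001]
wrist_force: [0.3, -0.7, -1.2]
gripper_width: 0.0656
finger_force: 35.0
```

Run:
```python
from h import *
rows((419.5,-371,44,-8.6))
p,d=look("side");np.savez("side1.npz",p=p,d=d);q,e=look("top");np.savez("top1.npz",p=q,d=e)
def cr(p,x,y,w,h,k):
    g=cv2.resize(p[y:y+h,x:x+w],(w*k,h*k),interpolation=cv2.INTER_NEAREST); return np.clip((g.astype(float)-30)*1.5,0,255).astype(np.uint8)
cv2.imwrite("pics/b1.png",np.hstack([cr(p,258,125,80,85,5),cr(q,325,177,60,85,5)])[:,:,::-1])
```

```text
t 4.5 tcp [ 419.8 -369.4  202.8] yaw -8.17 q6 0.90 w 65.6 f [ 0.3 -0.7 -1.2]
[-0.0001, 0.0082, 0.0203, -0.0008, 0.0008, 0.0047]
```

View pics/b1.png

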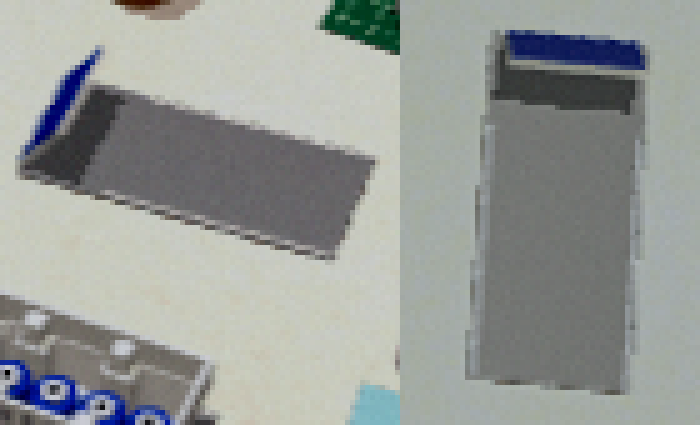

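The blue plate now stands clear: dark grey, with white strips along both long sides that mark the place, and both ends visible. I'll measure it after setting the basket down on the mat.

{"fn": "play_rows", "kwargs": {
  "targets": [
    [0,0.006,0.01,0,0,0],
    [0,0.006,0.018,0,0,0],
    [0,0.006,0.018,0,0,0],
    [0,0.006,0.018,0,0,0]
  ]
}}

```text
clock: 4.88
tcp_pos: [0.4191, -0.3719, 0.1997]
eef_rot: [0.997, -0.072, 0.0, 0.0]
wrist_force: [0.4, 0.1, -1.5]
gripper_width: 0.0656
finger_force: 35.0
```

Run:
```python
from h import *
np.set_printoptions(precision=1,suppress=True,linewidth=160)
for n,box in(("top",(325,177,60,85)),("side",(258,130,80,50))):
    z=np.load(n+"1.npz");p=z["p"].astype(float);x,y,w,h=box
    f,cx,cy,R,t=cal(n)
    bg=np.median(p[y:y+h,x:x+8].reshape(-1,3),0) if n=="top" else np.median(p[165:175,262:275].reshape(-1,3),0)
    V=p.sum(2); m=np.zeros((420,560),np.uint8); m[y:y+h,x:x+w]=(V[y:y+h,x:x+w]<bg.sum()*0.80)
    k,l,s,_=cv2.connectedComponentsWithStats(m)
    # take component containing plate centre
    c=R@np.array([.535,-.195,.003])+t; u,v=f*c[:2]/c[2]+[cx,cy]; i=l[int(v),int(u)]
    C=max(cv2.findContours((l==i).astype(np.uint8),0,1)[0],key=cv2.contourArea)
    P=onplane(n,C[:,0,:],.003)[:,:2]*1000; print(n,i,cv2.minAreaRect(P.astype(np.float32)))
    a=np.radians(-1.9);ex=np.array([np.cos(a),np.sin(a)]);ey=np.array([-ex[1],ex[0]])
    X=np.arange(450,661,2.)
    Y=np.arange(-52,53,1.)
    q=np.array([638,-198])+(X-638)[:,None,None]*ex+Y[None,:,None]*ey
    W=np.concatenate([q,np.full(q.shape[:2]+(1,),3.)],-1)/1000@R.T+t
    I=cv2.remap(z["p"],(f*W[...,0]/W[...,2]+cx).astype(np.float32),(f*W[...,1]/W[...,2]+cy).astype(np.float32),cv2.INTER_LINEAR).astype(int).sum(2)//3
    print("cross profile X=520..560:"); r=np.median(I[(X>520)&(X<580)],0); print(list(zip(Y.astype(int)[::1],r.astype(int)))[:22],list(zip(Y.astype(int),r.astype(int)))[-22:])
    for s0 in(-41,-40,-39,-38,38,39,40,41): print(s0,I[::3,int(s0+52)])
    print("mid",list(zip(X[::2].astype(int),np.median(I[::2,40:64],1).astype(int))))
```

```text
top 1 ((551.1224365234375, -195.8604736328125), (84.69998931884766, 189.5159149169922), 87.53897094726562)
cross profile X=520..560:
[(np.int64(-52), np.int64(141)), (np.int64(-51), np.int64(141)), (np.int64(-50), np.int64(142)), (np.int64(-49), np.int64(142)), (np.int64(-48), np.int64(142)), (np.int64(-47), np.int64(141)), (np.int64(-46), np.int64(138)), (np.int64(-45), np.int64(134)), (np.int64(-44), np.int64(130)), (np.int64(-43), np.int64(126)), (np.int64(-42), np.int64(126)), (np.int64(-41), np.int64(125)), (np.int64(-40), np.int64(119)), (np.int64(-39), np.int64(112)), (np.int64(-38), np.int64(108)), (np.int64(-37), np.int64(105)), (np.int64(-36), np.int64(105)), (np.int64(-35), np.int64(105)), (np.int64(-34), np.int64(105)), (np.int64(-33), np.int64(105)), (np.int64(-32), np.int64(105)), (np.int64(-31), np.int64(106))] [(np.int64(31), np.int64(107)), (np.int64(32), np.int64(107)), (np.int64(33), np.int64(108)), (np.int64(34), np.int64(112)), (np.int64(35), np.int64(115)), (np.int64(36), np.int64(120)), (np.int64(37), np.int64(123)), (np.int64(38), np.int64(125)), (np.int64(39)
[... 6976 characters left out ...]
p.int64(98)), (np.int64(574), np.int64(99)), (np.int64(578), np.int64(99)), (np.int64(582), np.int64(99)), (np.int64(586), np.int64(98)), (np.int64(590), np.int64(98)), (np.int64(594), np.int64(98)), (np.int64(598), np.int64(99)), (np.int64(602), np.int64(99)), (np.int64(606), np.int64(85)), (np.int64(610), np.int64(65)), (np.int64(614), np.int64(65)), (np.int64(618), np.int64(65)), (np.int64(622), np.int64(65)), (np.int64(626), np.int64(73)), (np.int64(630), np.int64(111)), (np.int64(634), np.int64(92)), (np.int64(638), np.int64(48)), (np.int64(642), np.int64(56)), (np.int64(646), np.int64(121)), (np.int64(650), np.int64(160)), (np.int64(654), np.int64(161)), (np.int64(658), np.int64(161))]
```

{"fn": "play_rows", "kwargs": {
  "targets": [
    [0,0,0.003,0,0,0],
    [0,0,0.003,0,0,0],
    [0,0,0.003,0,0,0],
    [0,0,0.003,0,0,0],
    [0,0,0.003,0,0,0],
    [0,0,-0.1,0,0,0],
    [0,0,-0.2,0,0,0],
    [0,0,-0.35,0,0,0],
    [0,0,-0.35,0,0,0],
    [0.2,-0.5,-0.35,0,0,0],
    [0.4,-1,-0.35,0,0,0],
    [0.4,-1,-0.35,0,0,0],
    [0.4,-1,-0.35,0,0,0],
    [0.4,-1,-0.35,0,0,0],
    [0.4,-1,-0.35,0,0,0],
    [0.4,-1,-0.35,0,0,0]
  ],
  "gripper": -1
}}

```text
clock: 6.22
tcp_pos: [0.5282, -0.1829, 0.2696]
eef_rot: [0.998, -0.07, 0.0, -0.0]
wrist_force: [-0.4, -0.3, 0.1]
gripper_width: 0.0855
finger_force: 0.0
```

```bash
cat > plate.py <<'E'
from h import *
def plate(x0,y0,a0,views=("top","side"),tag=None):
    "x0,y0: rough place centre mm; prints back end, centre line, yaw"
    for n in views:
        p=look(n)[0] if tag is None else np.load(n+tag+".npz")["p"]; f,cx,cy,R,t=cal(n)
        a=np.radians(a0);ex=np.array([np.cos(a),np.sin(a)]);ey=np.array([-ex[1],ex[0]])
        X=np.arange(-90,60,2.);Y=np.arange(-60,60.1,.5)
        q=np.array([x0,y0])+X[:,None,None]*ex+Y[None,:,None]*ey
        W=np.concatenate([q,np.full(q.shape[:2]+(1,),3.)],-1)/1000@R.T+t
        I=cv2.remap(p,(f*W[...,0]/W[...,2]+cx).astype(np.float32),(f*W[...,1]/W[...,2]+cy).astype(np.float32),cv2.INTER_LINEAR).astype(float).mean(2)
        bg=np.median(I[:,[0,1,2,-3,-2,-1]]); pl=np.median(I[30:60,100:140]); th=bg-8
        rs=(X>-60)&(X<50)
        lo=np.array([Y[np.argmax(r<th)] for r in I[rs]]); hi=np.array([Y[len(Y)-1-np.argmax(r[::-1]<th)] for r in I[rs]])
        def fit(v):
            k=np.polyfit(X[rs],v,1)
            for _ in range(4):
                g=abs(v-np.polyval(k,X[rs]))<2; k=np.polyfit(X[rs][g],v[g],1)
            return k,g.sum()
        (kl,nl),(kh,nh)=fit(lo),fit(hi)
        mid=(bg+pl)/2; be=[np.interp(1,[0,1],[0,0])]
        J=I[:,60:180]; be=np.median([X[np.argmax(J[:,i]<mid)]-1 for i in range(J.shape[1])])
        print(n,"bg %.0f pl %.0f"%(bg,pl),"width %.1f"%(kh[1]-kl[1]),nl,nh,"mid dY %.1f"%((kh[1]+kl[1])/2),"yaw lo %.2f hi %.2f"%tuple(a0+np.degrees([kl[0],kh[0]])),"back dX %.1f"%be)
        strip=[np.median(I[:,np.abs(Y-s)<1.1],1) for s in(-39.5+(kh[1]+kl[1])/2,39.5+(kh[1]+kl[1])/2)]
        print("   strip end", [X[np.where((s>pl+(bg-pl)*.33)&(X<75))[0].max()] if (s>pl+10).any() else None for s in strip])
E
python3 - <<'E'
from plate import *
plate(525,-195.7,-1.9,tag="1")
rows((551.5,4.8,110,-4.4),(551.5,4.8,44,-4.4))
# red basket on mat
for n in("top","side"):
    p,d=look(n);W=cloud(n,d)*1000;z=W[...,2];ok=(z>38)&(z<62)&(abs(W[...,0]-420)<90)&(abs(W[...,1]+371)<70)
    P=W[ok];print(n,cv2.minAreaRect(P[:,:2].astype(np.float32)),np.percentile(P[:,2],90))
E
```

```text
top bg 141 pl 107 width 86.4 52 49 mid dY 0.4 yaw lo -1.93 hi -2.29 back dX -69.0
   strip end [np.float64(58.0), np.float64(58.0)]
side bg 162 pl 98 width 89.5 49 54 mid dY 2.1 yaw lo -1.83 hi -2.14 back dX -69.0
   strip end [np.float64(50.0), np.float64(38.0)]
t 6.2 tcp [ 528.2 -182.9  269.6] yaw -8.01 q6 1.29 w 85.5 f [-0.4 -0.3  0.1]
[-0.0152, -0.9455, 0.0247, -0.0002, -0.0003, -0.0401]
[-0.0153, -0.9454, 0.3547, -0.0002, -0.0003, -0.0401]
top ((421.8414001464844, -372.89263916015625), (68.2274169921875, 130.2502899169922), 81.2958984375) 54.693462776809305
side ((422.5931091308594, -370.9241943359375), (75.8656005859375, 130.92330932617188), 79.21343994140625) 53.71543635047215
```

{"fn": "play_rows", "kwargs": {
  "targets": [
    [-0.01,-0.45,0,0,0,-0.04],
    [-0.015,-0.945,0.025,0,0,-0.04],
    [-0.015,-0.945,0.025,0,0,-0.04],
    [-0.015,-0.945,0.025,0,0,-0.04],
    [-0.015,-0.945,0.025,0,0,-0.04],
    [-0.015,-0.945,0.025,0,0,-0.04],
    [-0.015,-0.945,0.025,0,0,-0.04],
    [-0.015,-0.945,0.025,0,0,-0.04]
  ]
}}

```text
clock: 6.98
tcp_pos: [0.5511, 0.0002, 0.2645]
eef_rot: [0.999, -0.041, -0.0, 0.0]
wrist_force: [0.8, -0.2, -0.3]
gripper_width: 0.0857
finger_force: 0.0
```

```bash
python3 -c "
from h import *
rows((551.5,4.8,43.5,-4.4))"
```

```text
t 7.0 tcp [5.511e+02 2.000e-01 2.645e+02] yaw -4.74 q6 1.56 w 85.7 f [ 0.8 -0.2 -0.3]
[0.0003, -0.0231, 0.3314, 0.0005, 0.0, -0.0037]
```

{"fn": "play_rows", "kwargs": {
  "targets": [
    [0,0,0.1,0,0,0],
    [0,0,0.2,0,0,0],
    [0,0,0.28,0,0,0],
    [0,0,0.28,0,0,0],
    [0,0,0.28,0,0,0]
  ]
}}

```text
clock: 7.4
tcp_pos: [0.5505, 0.0003, 0.2077]
eef_rot: [0.999, -0.042, -0.001, 0.0]
wrist_force: [0.2, -0.1, 0.9]
gripper_width: 0.0858
finger_force: 0.0
```

```bash
python3 -c "
from h import *
rows((551.5,4.8,43.5,-4.4))"
```

```text
t 7.4 tcp [5.505e+02 3.000e-01 2.077e+02] yaw -4.79 q6 1.56 w 85.8 f [ 0.2 -0.1  0.9]
[0.0031, -0.0228, 0.0477, 0.0002, 0.0016, -0.0044]
```

{"fn": "play_rows", "kwargs": {
  "targets": [
    [0.003,-0.023,0.02,0,0,-0.004],
    [0.003,-0.023,0.047,0,0,-0.004],
    [0.003,-0.023,0.047,0,0,-0.004],
    [0.003,-0.023,0.047,0,0,-0.004]
  ]
}}

```text
clock: 7.73
tcp_pos: [0.5522, 0.0066, 0.1994]
eef_rot: [0.999, -0.037, 0.0, 0.0]
wrist_force: [0.4, -0.3, 0.7]
gripper_width: 0.0856
finger_force: 0.0
```

{"fn": "play_rows", "kwargs": {
  "targets": [
    [0,0,0,0,0,0],
    [0,0,0,0,0,0],
    [0,0,0,0,0,0],
    [0,0,0,0,0,0],
    [0,0,0,0,0,0],
    [0,0,0,0,0,0],
    [0,0,0,0,0,0],
    [0,0,0,0,0,0]
  ],
  "gripper": 1,
  "force": 30
}}

```text
clock: 8.4
tcp_pos: [0.5524, 0.0067, 0.1997]
eef_rot: [0.999, -0.037, 0.0, -0.0]
wrist_force: [-0.5, 1.1, 6.7]
gripper_width: 0.0656
finger_force: 35.2
```

```bash
python3 -c "
from h import *
rows((551.5,4.8,43.5,-4.4),(551.5,4.8,110,-4.4),(524.5,-195.3,110,-2.05),(524.5,-195.3,44,-2.05))"
```

```text
t 8.4 tcp [552.4   6.7 199.7] yaw -4.29 q6 1.56 w 65.6 f [-0.5  1.1  6.7]
[-0.0039, 0.0098, 0.0074, -0.0, -0.0006, 0.0013]
[-0.0036, 0.0098, -0.3251, -0.0, -0.0006, 0.0013]
[-0.0635, 1.0175, -0.3252, -0.0, -0.0006, -0.0249]
[-0.0638, 1.0176, 0.0048, -0.0, -0.0006, -0.0249]
```

{"fn": "play_rows", "kwargs": {
  "targets": [
    [0,0,-0.1,0,0,0],
    [0,0,-0.2,0,0,0],
    [0,0,-0.33,0,0,0],
    [0,0.2,-0.33,0,0,-0.01],
    [-0.03,0.4,-0.33,0,0,-0.025],
    [-0.06,0.6,-0.33,0,0,-0.025],
    [-0.064,0.8,-0.33,0,0,-0.025],
    [-0.064,1,-0.33,0,0,-0.025],
    [-0.064,1,-0.33,0,0,-0.025],
    [-0.064,1,-0.33,0,0,-0.025],
    [-0.064,1,-0.25,0,0,-0.025],
    [-0.064,1,-0.15,0,0,-0.025],
    [-0.064,1,-0.1,0,0,-0.025],
    [-0.064,1,-0.1,0,0,-0.025],
    [-0.064,1,-0.1,0,0,-0.025]
  ]
}}

```text
clock: 9.65
tcp_pos: [0.524, -0.1908, 0.2182]
eef_rot: [1.0, -0.017, -0.001, -0.001]
wrist_force: [-0.6, 0.5, -1.5]
gripper_width: 0.0652
finger_force: 34.9
```

```bash
cat > bask.py <<'E'
from h import *
def bask(x,y,zlo=40,zhi=62,views=("top","side"),r=85):
    for n in views:
        p,d=look(n);W=cloud(n,d)*1000;z=W[...,2]
        ok=(z>zlo)&(z<zhi)&(abs(W[...,0]-x)<r)&(abs(W[...,1]-y)<50)
        m=cv2.morphologyEx(ok.astype(np.uint8),cv2.MORPH_CLOSE,np.ones((3,3)))
        k,l,s,_=cv2.connectedComponentsWithStats(m); i=1+np.argmax(s[1:,4]); P=W[(l==i)&ok]
        (cx,cy),(w,h),a=cv2.minAreaRect(P[:,:2].astype(np.float32))
        if w<h: a-=90; w,h=h,w
        a=(a+90)%180-90
        print(n,"centre %.1f %.1f size %.0f x %.0f yaw %.2f z90 %.1f"%(cx,cy,w,h,a,np.percentile(P[:,2],90)),"origin(handle +x) %.1f %.1f"%(cx-5*np.cos(np.radians(a)),cy-5*np.sin(np.radians(a))))
E
python3 - <<'E'
from h import *
rows((524.5,-195.3,44,-2.05),(524.5,-195.3,60,-2.05))
from plate import *
for n in("top","side"):
    p,d=look(n); np.savez(n+"2.npz",p=p,d=d)
plate(556,9,-2.3,tag="2")
E
```

```text
t 9.7 tcp [ 524.  -190.8  218.2] yaw -1.98 q6 1.16 w 65.2 f [-0.6  0.5 -1.5]
[0.0034, 0.0228, 0.0973, -0.0008, 0.0016, 0.0007]
[0.0032, 0.0227, 0.0173, -0.0008, 0.0016, 0.0007]
top bg 144 pl 111 width 87.4 46 43 mid dY -0.1 yaw lo -2.26 hi -2.55 back dX -69.0
   strip end [np.float64(58.0), np.float64(58.0)]
side bg 162 pl 100 width 88.1 54 54 mid dY 1.7 yaw lo -2.86 hi -2.49 back dX -69.0
   strip end [np.float64(52.0), np.float64(58.0)]
```

{"fn": "play_rows", "kwargs": {
  "targets": [
    [0.003,0.022,0.03,0,0,0],
    [0.003,0.022,0.06,0,0,0],
    [0.003,0.022,0.09,0,0,0],
    [0.003,0.022,0.092,0,0,0],
    [0.003,0.022,0.092,0,0,0],
    [0.003,0.022,0.092,0,0,0]
  ]
}}

```text
clock: 10.25
tcp_pos: [0.5247, -0.1962, 0.2005]
eef_rot: [1.0, -0.018, -0.0, -0.0]
wrist_force: [0.0, 0.4, -1.6]
gripper_width: 0.0652
finger_force: 35.1
```

Run:
```python
from bask import *
rows((524.5,-195.3,45,-2.05))
bask(529.5,-195.5,views=("side","top"),r=72)
```

```text
t 10.2 tcp [ 524.7 -196.2  200.5] yaw -2.05 q6 1.16 w 65.2 f [ 0.   0.4 -1.6]
[-0.0011, -0.0045, 0.0038, -0.0002, 0.0004, -0.0]
side centre 528.3 -191.4 size 131 x 86 yaw 0.55 z90 55.0 origin(handle +x) 523.3 -191.5
top centre 485.5 -210.5 size 46 x 36 yaw -2.30 z90 55.3 origin(handle +x) 480.5 -210.3
```

{"fn": "play_rows", "kwargs": {
  "targets": [
    [0,-0.003,0.004,0,0,0],
    [0,-0.003,0.004,0,0,0],
    [0,-0.003,0.004,0,0,0],
    [0,-0.003,0.004,0,0,0],
    [0,-0.003,0.004,0,0,0],
    [0,-0.003,0.004,0,0,0],
    [0,-0.003,-0.1,0,0,0],
    [0,-0.003,-0.2,0,0,0],
    [0,-0.003,-0.35,0,0,0],
    [-0.1,-0.2,-0.35,0,0,-0.04],
    [-0.2,-0.5,-0.35,0,0,-0.07],
    [-0.2,-1,-0.35,0,0,-0.07],
    [-0.2,-1,-0.35,0,0,-0.07],
    [-0.2,-1,-0.35,0,0,-0.07],
    [-0.2,-1,-0.35,0,0,-0.07],
    [-0.2,-1,-0.35,0,0,-0.07]
  ],
  "gripper": -1
}}

```text
clock: 11.68
tcp_pos: [0.4918, 0.0071, 0.2709]
eef_rot: [0.999, 0.039, 0.0, -0.0]
wrist_force: [0.5, 0.3, 0.8]
gripper_width: 0.0854
finger_force: 0.0
```

Run:
```python
from bask import *
rows((397.5,375.7,120,4.65))
bask(529.5,-195.5,r=72)
bask(402,376,r=72)
```

```text
t 11.7 tcp [491.8   7.1 270.9] yaw 4.51 q6 1.40 w 85.4 f [0.5 0.3 0.8]
[-0.3253, -1.8745, -0.0193, -0.0, -0.0002, -0.0016]
top centre 528.9 -196.9 size 131 x 68 yaw -2.08 z90 54.9 origin(handle +x) 523.9 -196.7
side centre 484.3 -193.9 size 70 x 41 yaw 87.83 z90 53.8 origin(handle +x) 484.1 -198.9
top centre 402.4 376.5 size 129 x 69 yaw 4.17 z90 54.2 origin(handle +x) 397.4 376.1
side centre 402.7 376.7 size 130 x 68 yaw 4.52 z90 54.4 origin(handle +x) 397.8 376.3
```

{"fn": "play_rows", "kwargs": {
  "targets": [
    [-0.1,-0.3,0,0,0,0],
    [-0.2,-0.6,0,0,0,0],
    [-0.3,-1,0,0,0,0],
    [-0.3,-1,0,0,0,0],
    [-0.3,-1,0,0,0,0],
    [-0.3,-1,0,0,0,0],
    [-0.3,-1,0,0,0,0],
    [-0.3,-1,0,0,0,0]
  ]
}}

```text
clock: 12.55
tcp_pos: [0.4178, 0.1992, 0.2707]
eef_rot: [0.999, 0.037, 0.0, 0.0]
wrist_force: [-0.1, -0.3, -0.8]
gripper_width: 0.085
finger_force: 0.0
```

{"fn": "play_rows", "kwargs": {
  "targets": [
    [-0.01,-0.3,0,0,0,0],
    [-0.02,-0.6,0,0,0,0],
    [-0.025,-0.87,0,0,0,0],
    [-0.025,-0.87,0,0,0,0],
    [-0.025,-0.87,0,0,0,0],
    [-0.025,-0.87,0,0,0,0],
    [-0.025,-0.87,0,0,0,0],
    [-0.025,-0.87,0,0,0,0]
  ]
}}

```text
clock: 13.22
tcp_pos: [0.4005, 0.3712, 0.2703]
eef_rot: [0.999, 0.036, -0.0, 0.001]
wrist_force: [0.1, -0.2, -0.5]
gripper_width: 0.0854
finger_force: 0.0
```

Run:
```python
from bask import *
rows((397.6,376,43.5,4.5))
bask(529.5,-195.5,r=72,views=("side",))
```

```text
t 13.2 tcp [400.5 371.2 270.3] yaw 4.11 q6 2.15 w 85.4 f [ 0.1 -0.2 -0.5]
[-0.0125, -0.0254, 0.3606, 0.0007, 0.0003, -0.0043]
side centre 529.6 -197.2 size 130 x 74 yaw -2.83 z90 53.9 origin(handle +x) 524.6 -196.9
```

{"fn": "play_rows", "kwargs": {
  "targets": [
    [-0.012,-0.025,0.1,0,0,-0.004],
    [-0.012,-0.025,0.2,0,0,-0.004],
    [-0.012,-0.025,0.3,0,0,-0.004],
    [-0.012,-0.025,0.3,0,0,-0.004],
    [-0.012,-0.025,0.3,0,0,-0.004]
  ]
}}

```text
clock: 13.68
tcp_pos: [0.3966, 0.3763, 0.2098]
eef_rot: [0.999, 0.039, -0.001, 0.001]
wrist_force: [0.5, 0.8, 0.1]
gripper_width: 0.0857
finger_force: 0.0
```

Run:
```python
from h import *
rows((397.6,376,43.5,4.5))
```

```text
t 13.7 tcp [396.6 376.3 209.8] yaw 4.51 q6 2.16 w 85.7 f [0.5 0.8 0.1]
[0.0049, 0.0018, 0.0579, 0.0012, 0.0016, 0.0001]
```

{"fn": "play_rows", "kwargs": {
  "targets": [
    [0.004,0,0.03,0,0,0],
    [0.004,0,0.056,0,0,0],
    [0.004,0,0.056,0,0,0],
    [0.004,0,0.056,0,0,0]
  ]
}}

```text
clock: 14.02
tcp_pos: [0.3976, 0.378, 0.1999]
eef_rot: [0.999, 0.04, 0.0, -0.0]
wrist_force: [-1.2, -0.4, -0.1]
gripper_width: 0.0854
finger_force: 0.0
```

{"fn": "play_rows", "kwargs": {
  "targets": [
    [0,0,0,0,0,0],
    [0,0,0,0,0,0],
    [0,0,0,0,0,0],
    [0,0,0,0,0,0],
    [0,0,0,0,0,0],
    [0,0,0,0,0,0],
    [0,0,0,0,0,0],
    [0,0,0,0,0,0]
  ],
  "gripper": 1,
  "force": 30
}}

```text
clock: 14.68
tcp_pos: [0.3977, 0.3783, 0.2002]
eef_rot: [0.999, 0.04, 0.0, -0.0]
wrist_force: [-0.6, -1.0, 6.1]
gripper_width: 0.0653
finger_force: 35.0
```

```bash
python3 -c "
from h import *
rows((397.6,376,43.5,4.5),(397.6,376,120,4.5),(555.5,9.2,120,-2.5))"
```

```text
t 14.7 tcp [397.7 378.3 200.2] yaw 4.62 q6 2.16 w 65.3 f [-0.6 -1.   6.1]
[-0.0013, 0.0115, 0.0098, -0.0004, -0.0005, 0.0014]
[-0.001, 0.0113, -0.3727, -0.0004, -0.0005, 0.0014]
[0.6381, 1.9029, -0.3733, -0.0004, -0.0005, 0.0791]
```

{"fn": "play_rows", "kwargs": {
  "targets": [
    [0,0,-0.1,0,0,0],
    [0,0,-0.2,0,0,0],
    [0,0,-0.4,0,0,0],
    [0,0,-0.4,0,0,0],
    [0.05,0.15,-0.4,0,0,0.01],
    [0.12,0.35,-0.4,0,0,0.02],
    [0.2,0.55,-0.4,0,0,0.03],
    [0.27,0.75,-0.4,0,0,0.04],
    [0.35,0.95,-0.4,0,0,0.05],
    [0.35,0.95,-0.4,0,0,0.05],
    [0.35,0.95,-0.4,0,0,0.05],
    [0.35,0.95,-0.4,0,0,0.05]
  ]
}}

```text
clock: 15.68
tcp_pos: [0.4824, 0.1942, 0.2791]
eef_rot: [1.0, 0.0, -0.0, -0.0]
wrist_force: [-0.9, -0.1, -1.4]
gripper_width: 0.0655
finger_force: 34.9
```

Run:
```python
from plate import *
rows((555.5,9.2,120,-2.5),(555.5,9.2,60,-2.5))
for n in("top","side"):
    p,d=look(n); np.savez(n+"3.npz",p=p,d=d)
plate(395,371.5,3.1,tag="3")
```

```text
t 15.7 tcp [482.4 194.2 279.1] yaw 0.03 q6 1.85 w 65.5 f [-0.9 -0.1 -1.4]
[0.3652, 0.9251, 0.0212, -0.0002, 0.0006, 0.0282]
[0.3655, 0.9252, 0.3212, -0.0002, 0.0006, 0.0282]
top bg 144 pl 54 width 95.6 50 54 mid dY 3.2 yaw lo 2.89 hi 10.52 back dX -67.0
   strip end [np.float64(58.0), np.float64(50.0)]
side bg 175 pl 120 width 86.4 52 54 mid dY 1.0 yaw lo 3.35 hi 3.08 back dX -67.0
   strip end [np.float64(58.0), np.float64(58.0)]
```

{"fn": "play_rows", "kwargs": {
  "targets": [
    [0.1,0.2,0.02,0,0,0.01],
    [0.18,0.4,0.02,0,0,0.02],
    [0.26,0.6,0.02,0,0,0.028],
    [0.32,0.8,0.02,0,0,0.028],
    [0.365,0.925,0.02,0,0,0.028],
    [0.365,0.925,0.02,0,0,0.028],
    [0.365,0.925,0.02,0,0,0.028],
    [0.365,0.925,0.1,0,0,0.028],
    [0.365,0.925,0.2,0,0,0.028],
    [0.365,0.925,0.3,0,0,0.028],
    [0.365,0.925,0.3,0,0,0.028],
    [0.365,0.925,0.3,0,0,0.028],
    [0.365,0.925,0.3,0,0,0.028]
  ]
}}

```text
clock: 16.87
tcp_pos: [0.5561, 0.0109, 0.2204]
eef_rot: [1.0, -0.02, 0.0, -0.0]
wrist_force: [0.0, 0.5, -1.8]
gripper_width: 0.0655
finger_force: 35.0
```

Run:
```python
from plate import *
rows((555.5,9.2,45.2,-2.5))
plate(395,371.5,3.1)
```

```text
t 16.9 tcp [556.1  10.9 220.4] yaw -2.29 q6 1.54 w 65.5 f [ 0.   0.5 -1.8]
[-0.0025, 0.0084, 0.1025, -0.0001, -0.0003, 0.0023]
top bg 145 pl 102 width 87.7 54 43 mid dY -0.8 yaw lo 3.34 hi 3.24 back dX -67.0
   strip end [np.float64(58.0), np.float64(58.0)]
side bg 168 pl 114 width 86.4 52 54 mid dY 1.0 yaw lo 3.31 hi 3.12 back dX -67.0
   strip end [np.float64(58.0), np.float64(58.0)]
```

{"fn": "play_rows", "kwargs": {
  "targets": [
    [-0.002,0.008,0.04,0,0,0.002],
    [-0.002,0.008,0.07,0,0,0.002],
    [-0.002,0.008,0.095,0,0,0.002],
    [-0.002,0.008,0.102,0,0,0.002],
    [-0.002,0.008,0.102,0,0,0.002],
    [-0.002,0.008,0.102,0,0,0.002]
  ]
}}

```text
clock: 17.47
tcp_pos: [0.5555, 0.0077, 0.1998]
eef_rot: [1.0, -0.023, -0.0, -0.0]
wrist_force: [-5.4, 0.0, 10.3]
gripper_width: 0.065
finger_force: 37.1
```

{"fn": "play_rows", "kwargs": {
  "targets": [
    [0,0,0,0,0,0],
    [0,0,0,0,0,0],
    [0,0,0,0,0,0],
    [0,0,0,0,0,0],
    [0,0,0,0,0,0],
    [0,0,0,0,0,0],
    [0,0,-0.1,0,0,0],
    [0,0,-0.2,0,0,0],
    [0,0,-0.35,0,0,0],
    [-0.1,0.2,-0.4,0,0,0.02],
    [-0.2,0.5,-0.4,0,0,0.06],
    [-0.4,1,-0.4,0,0,0.068],
    [-0.4,1,-0.4,0,0,0.068],
    [-0.4,1,-0.4,0,0,0.068],
    [-0.4,1,-0.4,0,0,0.068],
    [-0.4,1,-0.4,0,0,0.068]
  ],
  "gripper": -1
}}

```text
clock: 18.8
tcp_pos: [0.4654, -0.1908, 0.2793]
eef_rot: [0.997, -0.078, 0.0, 0.0]
wrist_force: [0.4, 1.2, -0.3]
gripper_width: 0.0854
finger_force: 0.0
```

Run:
```python
from bask import *
rows((417,-371.5,110,-8.7))
bask(560,9,r=72)
bask(422,-372)
```

```text
t 18.8 tcp [ 465.4 -190.8  279.3] yaw -8.95 q6 1.24 w 85.4 f [ 0.4  1.2 -0.3]
[-0.0985, 0.9303, 0.0733, 0.0004, -0.0002, -0.0028]
top centre 559.6 6.7 size 131 x 67 yaw -2.76 z90 54.5 origin(handle +x) 554.6 7.0
side centre 559.5 7.6 size 131 x 69 yaw -3.02 z90 54.1 origin(handle +x) 554.5 7.9
top centre 419.1 -383.9 size 134 x 55 yaw -15.09 z90 54.5 origin(handle +x) 414.3 -382.6
side centre 413.4 -369.7 size 112 x 75 yaw -7.33 z90 53.8 origin(handle +x) 408.4 -369.1
```

{"fn": "play_rows", "kwargs": {
  "targets": [
    [-0.03,0.25,0,0,0,0],
    [-0.06,0.5,0,0,0,0],
    [-0.09,0.75,0,0,0,0],
    [-0.098,0.93,0.07,0,0,0],
    [-0.098,0.93,0.07,0,0,0],
    [-0.098,0.93,0.07,0,0,0],
    [-0.098,0.93,0.15,0,0,0],
    [-0.098,0.93,0.25,0,0,0],
    [-0.098,0.93,0.35,0,0,0],
    [-0.098,0.93,0.35,0,0,0],
    [-0.098,0.93,0.35,0,0,0]
  ]
}}

```text
clock: 19.92
tcp_pos: [0.4194, -0.3673, 0.2079]
eef_rot: [0.997, -0.075, -0.001, -0.001]
wrist_force: [0.5, 0.1, 0.6]
gripper_width: 0.0852
finger_force: 0.0
```

Run:
```python
from h import *
rows((417.2,-371.3,43.7,-8.7))
```

```text
t 19.9 tcp [ 419.4 -367.3  207.9] yaw -8.58 q6 0.91 w 85.2 f [0.5 0.1 0.6]
[-0.008, 0.0215, 0.0475, -0.0015, 0.0017, 0.0013]
```

{"fn": "play_rows", "kwargs": {
  "targets": [
    [-0.008,0.021,0.02,0,0,0.001],
    [-0.008,0.021,0.045,0,0,0.001],
    [-0.008,0.021,0.045,0,0,0.001],
    [-0.008,0.021,0.045,0,0,0.001]
  ]
}}

```text
clock: 20.25
tcp_pos: [0.4169, -0.3733, 0.2006]
eef_rot: [0.997, -0.077, 0.0, 0.0]
wrist_force: [-0.9, -0.7, 0.0]
gripper_width: 0.0854
finger_force: 0.0
```

{"fn": "play_rows", "kwargs": {
  "targets": [
    [0,0,0,0,0,0],
    [0,0,0,0,0,0],
    [0,0,0,0,0,0],
    [0,0,0,0,0,0],
    [0,0,0,0,0,0],
    [0,0,0,0,0,0],
    [0,0,0,0,0,0],
    [0,0,0,0,0,0]
  ],
  "gripper": 1,
  "force": 30
}}

```text
clock: 20.92
tcp_pos: [0.417, -0.3734, 0.2008]
eef_rot: [0.997, -0.077, 0.0, 0.0]
wrist_force: [-0.2, 1.0, 5.6]
gripper_width: 0.0653
finger_force: 34.9
```

{"fn": "play_rows", "kwargs": {
  "targets": [
    [0,0,-0.1,0,0,0],
    [0,0,-0.2,0,0,0],
    [0,0,-0.4,0,0,0],
    [0,0,-0.4,0,0,0],
    [0,-0.2,-0.4,0,0,0],
    [0,-0.4,-0.4,0,0,-0.02],
    [0,-0.6,-0.4,0,0,-0.03],
    [0,-0.8,-0.4,0,0,-0.05],
    [0,-1,-0.4,0,0,-0.07],
    [0,-1,-0.4,0,0,-0.07],
    [0,-1,-0.4,0,0,-0.07],
    [0,-1,-0.4,0,0,-0.07]
  ]
}}

```text
clock: 21.92
tcp_pos: [0.4473, -0.1753, 0.28]
eef_rot: [1.0, -0.021, -0.0, 0.0]
wrist_force: [0.4, -0.4, -1.2]
gripper_width: 0.0654
finger_force: 34.7
```

Run:
```python
from h import *
rows((396.5,371.3,120,3.25))
```

```text
t 21.9 tcp [ 447.3 -175.3  280. ] yaw -2.44 q6 1.13 w 65.4 f [ 0.4 -0.4 -1.2]
[-0.3701, -2.7199, 0.0254, 0.0003, 0.0001, -0.0632]
```

{"fn": "play_rows", "kwargs": {
  "targets": [
    [0,-0.2,0,0,0,0],
    [0,-0.4,0,0,0,0],
    [0,-0.6,0,0,0,0],
    [0,-0.8,0,0,0,0],
    [0,-1,0,0,0,-0.02],
    [0,-1,0,0,0,-0.02],
    [0,-1,0,0,0,-0.02]
  ]
}}

```text
clock: 22.5
tcp_pos: [0.4563, 0.0251, 0.28]
eef_rot: [1.0, -0.005, -0.0, 0.0]
wrist_force: [-0.1, 0.0, -1.0]
gripper_width: 0.0653
finger_force: 35.0
```

{"fn": "play_rows", "kwargs": {
  "targets": [
    [0,-0.2,0,0,0,0],
    [-0.05,-0.4,0,0,0,-0.01],
    [-0.1,-0.6,0,0,0,-0.02],
    [-0.15,-0.8,0,0,0,-0.03],
    [-0.2,-1,0,0,0,-0.04],
    [-0.2,-1,0,0,0,-0.04],
    [-0.2,-1,0,0,0,-0.04]
  ]
}}

```text
clock: 23.08
tcp_pos: [0.4189, 0.2249, 0.28]
eef_rot: [1.0, 0.026, 0.0, 0.0]
wrist_force: [-0.2, 0.3, -1.3]
gripper_width: 0.0652
finger_force: 35.1
```

Run:
```python
from h import *
rows((396.5,371.3,120,3.25),(396.5,371.3,62,3.25))
```

```text
t 23.1 tcp [418.9 224.9 280. ] yaw 2.98 q6 1.90 w 65.2 f [-0.2  0.3 -1.3]
[-0.0737, -0.7366, 0.0261, 0.0004, -0.0, -0.003]
[-0.0737, -0.7368, 0.3161, 0.0004, -0.0, -0.003]
```

{"fn": "play_rows", "kwargs": {
  "targets": [
    [-0.03,-0.2,0,0,0,0],
    [-0.05,-0.4,0,0,0,0],
    [-0.074,-0.6,0.02,0,0,0],
    [-0.074,-0.737,0.02,0,0,-0.003],
    [-0.074,-0.737,0.02,0,0,-0.003],
    [-0.074,-0.737,0.02,0,0,-0.003],
    [-0.074,-0.737,0.1,0,0,-0.003],
    [-0.074,-0.737,0.2,0,0,-0.003],
    [-0.074,-0.737,0.3,0,0,-0.003],
    [-0.074,-0.737,0.3,0,0,-0.003],
    [-0.074,-0.737,0.3,0,0,-0.003]
  ]
}}

```text
clock: 24.0
tcp_pos: [0.3969, 0.3687, 0.219]
eef_rot: [1.0, 0.026, -0.001, 0.001]
wrist_force: [-0.5, -0.0, -0.6]
gripper_width: 0.0653
finger_force: 35.2
```

Run:
```python
from h import *
rows((396.5,371.7,46,3.25))
```

```text
t 24.0 tcp [396.9 368.7 219. ] yaw 3.00 q6 2.17 w 65.3 f [-0.5 -0.  -0.6]
[-0.0008, -0.0153, 0.0913, 0.0016, 0.0017, -0.0028]
```

{"fn": "play_rows", "kwargs": {
  "targets": [
    [0,-0.013,0.04,0,0,-0.003],
    [0,-0.013,0.07,0,0,-0.003],
    [0,-0.013,0.088,0,0,-0.003],
    [0,-0.013,0.09,0,0,-0.003],
    [0,-0.013,0.09,0,0,-0.003],
    [0,-0.013,0.09,0,0,-0.003]
  ]
}}

```text
clock: 24.5
tcp_pos: [0.3961, 0.3741, 0.2024]
eef_rot: [1.0, 0.03, 0.0, -0.0]
wrist_force: [-0.5, -0.7, -2.1]
gripper_width: 0.0653
finger_force: 35.3
```

{"fn": "play_rows", "kwargs": {
  "targets": [
    [0,0,0,0,0,0],
    [0,0,0,0,0,0],
    [0,0,0,0,0,0],
    [0,0,0,0,0,0],
    [0,0,0,0,0,0],
    [0,0,0,0,0,0],
    [0,0,-0.1,0,0,0],
    [0,0,-0.2,0,0,0],
    [0,0,-0.35,0,0,0],
    [0,0,-0.4,0,0,0],
    [0.15,0.25,-0.4,0,0,0.03],
    [0.3,0.5,-0.4,0,0,0.06],
    [0.5,0.75,-0.4,0,0,0.065],
    [0.66,0.96,-0.4,0,0,0.065],
    [0.66,0.96,-0.4,0,0,0.065],
    [0.66,0.96,-0.4,0,0,0.065],
    [0.66,0.96,-0.4,0,0,0.065]
  ],
  "gripper": -1
}}

```text
clock: 25.92
tcp_pos: [0.5421, 0.1861, 0.2821]
eef_rot: [1.0, -0.023, 0.001, 0.001]
wrist_force: [0.3, -0.1, 0.0]
gripper_width: 0.0855
finger_force: 0.0
```

Run:
```python
from bask import *
rows((540.9,188.6,60,-2.6))
bask(402,372,r=72)
bask(560,9,r=72)
bask(529.5,-195.5,r=72)
```

```text
t 25.9 tcp [542.1 186.1 282.1] yaw -2.66 q6 1.86 w 85.5 f [ 0.3 -0.1  0. ]
[-0.0071, -0.0125, 0.337, 0.0007, -0.0012, -0.0007]
top centre 397.9 398.8 size 130 x 35 yaw 14.00 z90 54.0 origin(handle +x) 393.0 397.6
side centre 402.6 374.2 size 131 x 69 yaw 3.85 z90 54.3 origin(handle +x) 397.6 373.9
top centre 559.0 6.7 size 131 x 66 yaw -2.76 z90 54.8 origin(handle +x) 554.0 6.9
side centre 534.1 8.7 size 80 x 70 yaw -3.53 z90 53.5 origin(handle +x) 529.1 9.0
top centre 529.5 -197.1 size 132 x 68 yaw -2.28 z90 54.7 origin(handle +x) 524.5 -196.9
side centre 487.9 -164.5 size 62 x 26 yaw 22.65 z90 54.2 origin(handle +x) 483.3 -166.4
```

{"fn": "play_rows", "kwargs": {
  "targets": [
    [0,0.3,0,0,0,0],
    [-0.1,0.6,0,0,0,0],
    [-0.3,1,0,0,0,0],
    [-0.3,1,0,0,0,0],
    [-0.3,1,0,0,0,0],
    [-0.3,1,0,0,0,0],
    [-0.3,1,0,0,0,0]
  ]
}}

```text
clock: 26.8
tcp_pos: [0.4701, -0.008, 0.2822]
eef_rot: [1.0, -0.022, 0.0, 0.0]
wrist_force: [-0.7, 0.7, 0.3]
gripper_width: 0.0853
finger_force: 0.0
```

Run:
```python
from bask import *
rows((540.9,188.6,60,-2.6),(397.5,375,110,3.5))
bask(402,372,r=72)
bask(402,372,r=72)
bask(546,188,zlo=37)
```

```text
t 26.8 tcp [470.1  -8.  282.2] yaw -2.53 q6 1.49 w 85.3 f [-0.7  0.7  0.3]
[0.3101, -0.9979, 0.3375, 0.0001, -0.0002, 0.0008]
[-0.4472, -1.8974, 0.0871, 0.0001, -0.0002, -0.067]
top centre 402.6 373.2 size 129 x 68 yaw 3.02 z90 54.3 origin(handle +x) 397.6 372.9
side centre 402.3 374.5 size 130 x 68 yaw 3.72 z90 54.5 origin(handle +x) 397.3 374.2
top centre 402.8 373.6 size 129 x 69 yaw 3.54 z90 54.2 origin(handle +x) 397.8 373.3
side centre 402.4 374.1 size 130 x 68 yaw 3.40 z90 54.5 origin(handle +x) 397.4 373.8
top centre 545.5 188.2 size 131 x 67 yaw -2.81 z90 51.7 origin(handle +x) 540.5 188.4
side centre 545.9 189.9 size 131 x 71 yaw -2.72 z90 51.2 origin(handle +x) 540.9 190.2
```

{"fn": "play_rows", "kwargs": {
  "targets": [
    [0.1,-0.25,0,0,0,0],
    [0.2,-0.5,0,0,0,0],
    [0.31,-0.75,0,0,0,0],
    [0.31,-1,0,0,0,0],
    [0.31,-1,0,0,0,0],
    [0.31,-1,0,0,0,0],
    [0.31,-1,0.1,0,0,0],
    [0.31,-1,0.2,0,0,0],
    [0.31,-1,0.33,0,0,0],
    [0.31,-1,0.33,0,0,0],
    [0.31,-1,0.33,0,0,0]
  ]
}}

```text
clock: 28.02
tcp_pos: [0.5402, 0.1907, 0.2143]
eef_rot: [1.0, -0.02, -0.002, 0.001]
wrist_force: [-0.1, -1.1, 0.0]
gripper_width: 0.0853
finger_force: 0.0
```

Run:
```python
from h import *
rows((540.7,190.8,40.5,-2.75))
```

```text
t 28.0 tcp [540.2 190.7 214.3] yaw -2.33 q6 1.86 w 85.3 f [-0.1 -1.1  0. ]
[0.0029, -0.0009, 0.0956, 0.0008, 0.0028, 0.0047]
```

{"fn": "play_rows", "kwargs": {
  "targets": [
    [0.003,0,0.03,0,0.002,0.003],
    [0.003,0,0.07,0,0.002,0.003],
    [0.003,0,0.09,0,0.002,0.003],
    [0.003,0,0.093,0,0.002,0.003],
    [0.003,0,0.093,0,0.002,0.003],
    [0.003,0,0.093,0,0.002,0.003]
  ]
}}

```text
clock: 28.52
tcp_pos: [0.5421, 0.19, 0.1979]
eef_rot: [1.0, -0.023, 0.002, -0.0]
wrist_force: [0.1, -0.4, 0.1]
gripper_width: 0.0853
finger_force: 0.0
```

{"fn": "play_rows", "kwargs": {
  "targets": [
    [0,0,0,0,0,0],
    [0,0,0,0,0,0],
    [0,0,0,0,0,0],
    [0,0,0,0,0,0],
    [0,0,0,0,0,0],
    [0,0,0,0,0,0],
    [0,0,0,0,0,0],
    [0,0,0,0,0,0]
  ],
  "gripper": 1,
  "force": 30
}}

```text
clock: 29.18
tcp_pos: [0.5423, 0.1901, 0.1981]
eef_rot: [1.0, -0.023, 0.002, -0.0]
wrist_force: [-1.1, -0.2, 5.8]
gripper_width: 0.0654
finger_force: 35.2
```

{"fn": "play_rows", "kwargs": {
  "targets": [
    [0,0,-0.1,0,0,0],
    [0,0,-0.25,0,0,0],
    [0,0,-0.4,0,0,0],
    [0,0,-0.6,0,0,-0.1],
    [-0.05,0,-0.6,0,0,-0.2],
    [-0.1,0,-0.6,0,0,-0.3],
    [-0.15,0,-0.6,0,0,-0.4],
    [-0.2,0,-0.6,0,0,-0.5],
    [-0.25,0,-0.6,0,0,-0.6],
    [-0.3,-0.1,-0.6,0,0,-0.7],
    [-0.3,-0.2,-0.6,0,0,-0.8],
    [-0.3,-0.3,-0.6,0,0,-0.9],
    [-0.3,-0.4,-0.6,0,0,-1],
    [-0.3,-0.4,-0.6,0,0,-1],
    [-0.3,-0.4,-0.6,0,0,-1],
    [-0.3,-0.4,-0.6,0,0,-1],
    [-0.3,-0.4,-0.6,0,0,-1],
    [-0.3,-0.4,-0.6,0,0,-1]
  ]
}}

```text
clock: 30.68
tcp_pos: [0.4851, 0.2727, 0.3166]
eef_rot: [0.724, 0.689, 0.0, 0.001]
wrist_force: [0.1, 0.2, -1.3]
gripper_width: 0.0653
finger_force: 34.7
```

Run:
```python
from h import *
rows((397.5,374.5,150,90),(397.5,374.5,150,160))
```

```text
t 30.7 tcp [485.1 272.7 316.6] yaw 87.17 q6 0.47 w 65.3 f [ 0.1  0.2 -1.3]
[0.487, -0.4627, 0.0582, 0.0013, 0.0004, -0.0314]
[0.487, -0.4627, 0.0582, 0.0009, 0.0011, -0.8092]
```

{"fn": "play_rows", "kwargs": {
  "targets": [
    [0.05,-0.05,0,0,0,-0.08],
    [0.1,-0.1,0,0,0,-0.16],
    [0.15,-0.15,0,0,0,-0.24],
    [0.2,-0.2,0,0,0,-0.32],
    [0.25,-0.25,0,0,0,-0.4],
    [0.3,-0.3,0,0,0,-0.48],
    [0.35,-0.35,0,0,0,-0.56],
    [0.4,-0.4,0,0,0,-0.64],
    [0.45,-0.43,0,0,0,-0.72],
    [0.487,-0.45,0,0,0,-0.8],
    [0.487,-0.45,0,0,0,-0.88],
    [0.487,-0.45,0,0,0,-0.96],
    [0.487,-0.45,0,0,0,-1],
    [0.487,-0.45,0,0,0,-1],
    [0.487,-0.45,0,0,0,-1],
    [0.487,-0.45,0,0,0,-1],
    [0.487,-0.45,0,0,0,-1],
    [0.487,-0.45,0,0,0,-1]
  ]
}}

```text
clock: 32.18
tcp_pos: [0.4001, 0.3742, 0.317]
eef_rot: [0.024, 1.0, -0.0, 0.002]
wrist_force: [0.1, -0.7, -2.5]
gripper_width: 0.0654
finger_force: 34.7
```

Run:
```python
from h import *
rows((395.9,374,120,183.4))
```

```text
t 32.2 tcp [400.1 374.2 317. ] yaw 177.22 q6 -0.86 w 65.4 f [ 0.1 -0.7 -2.5]
[0.0213, -0.0018, 0.2115, -0.0001, 0.002, -0.0687]
```

{"fn": "play_rows", "kwargs": {
  "targets": [
    [0.021,-0.002,0.05,0,0.002,-0.069],
    [0.021,-0.002,0.1,0,0.002,-0.069],
    [0.021,-0.002,0.17,0,0.002,-0.069],
    [0.021,-0.002,0.25,0,0.002,-0.069],
    [0.021,-0.002,0.25,0,0.002,-0.069],
    [0.021,-0.002,0.25,0,0.002,-0.069],
    [0.021,-0.002,0.25,0,0.002,-0.069]
  ]
}}

```text
clock: 32.77
tcp_pos: [0.3961, 0.3741, 0.2674]
eef_rot: [-0.03, 1.0, -0.0, 0.0]
wrist_force: [-0.3, -0.3, -2.1]
gripper_width: 0.0656
finger_force: 34.6
```

```bash
cat > ends.py <<'E'
from h import *
def ends(x,y,a,zlo,zhi,ln=None):
    c=np.array([x,y]);r=np.radians(a);ex=np.array([np.cos(r),np.sin(r)]);ey=np.array([-ex[1],ex[0]])
    for n in("top","side"):
        p,d=look(n,n+"held" if ln else None);W=cloud(n,d)*1000
        ok=(W[...,2]>zlo)&(W[...,2]<zhi);P=W[ok];q=(P[:,:2]-c);u,v=q@ex,q@ey
        g=(abs(u)<95)&(abs(v)<50);u,v=u[g],v[g]
        e=(u>42)|(u<-42); 
        hi=u>45;lo=u<-45
        f=lambda s:tuple(np.percentile(s,[2,98]).round(1)) if len(s)>8 else None
        print(n,"u ext",np.sort(u)[[3,-4]].round(1),"v ext at +end",f(v[hi&(u<58)]),"-end",f(v[lo&(u>-58)]))
E
python3 - <<'E'
from ends import *
rows((395.9,374,91.4,183.4))
ends(397.5,373.5,3.4,103,130,True)   # held reserve, rim at ~118
a=cv2.imread("pics/topheld.png")[205:305,90:180];b=cv2.imread("pics/sideheld.png")[310:410,215:335]
cv2.imwrite("pics/held.png",np.hstack([cv2.resize(a,None,fx=3.6,fy=3.6),cv2.resize(b,None,fx=3.6,fy=3.6)]))
E
```

```text
t 32.8 tcp [396.1 374.1 267.4] yaw -176.55 q6 -0.97 w 65.6 f [-0.3 -0.3 -2.1]
[0.0012, -0.0006, 0.1067, -0.0001, 0.0001, 0.0005]
top u ext [-65.1  57.7] v ext at +end (np.float64(-33.9), np.float64(30.3)) -end (np.float64(-34.3), np.float64(-30.8))
side u ext [-69.4  60.1] v ext at +end (np.float64(-31.2), np.float64(33.8)) -end (np.float64(-32.2), np.float64(33.7))
```

View pics/held.png

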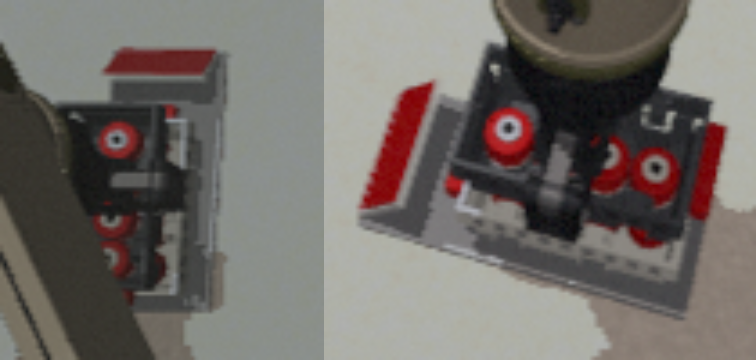

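The picture shows the reserve basket held end for end above the red one, its handle away from the card, with both ends lined up to within about 1 mm. Lowering now.

{"fn": "play_rows", "kwargs": {
  "targets": [
    [0,0,0.03,0,0,0],
    [0,0,0.05,0,0,0],
    [0,0,0.07,0,0,0],
    [0,0,0.085,0,0,0],
    [0,0,0.095,0,0,0],
    [0,0,0.1,0,0,0],
    [0,0,0.1,0,0,0],
    [0,0,0.1,0,0,0],
    [0,0,0.1,0,0,0]
  ]
}}

```text
clock: 33.62
tcp_pos: [0.396, 0.3741, 0.2472]
eef_rot: [-0.031, 1.0, 0.0, 0.0]
wrist_force: [-0.2, 0.3, -3.1]
gripper_width: 0.0651
finger_force: 34.7
```

Run:
```python
from ends import *
rows((396,374,91.4,183.4))
ends(397.5,373.5,3.4,88,110)
```

```text
t 33.6 tcp [396.  374.1 247.2] yaw -176.46 q6 -0.97 w 65.1 f [-0.2  0.3 -3.1]
[0.0003, -0.0006, 0.0056, 0.0, 0.0002, 0.0015]
top u ext [-63.9  58.8] v ext at +end (np.float64(-34.2), np.float64(30.6)) -end (np.float64(-34.3), np.float64(-30.8))
side u ext [-69.7  60. ] v ext at +end (np.float64(-31.9), np.float64(33.5)) -end (np.float64(-32.6), np.float64(33.8))
```

Just above the lugs and free of contact. I'll lower the last millimetre and release.

{"fn": "play_rows", "kwargs": {
  "targets": [
    [0,0,0.003,0,0,0],
    [0,0,0.006,0,0,0],
    [0,0,0.006,0,0,0],
    [0,0,0.006,0,0,0]
  ]
}}

```text
clock: 34.05
tcp_pos: [0.3961, 0.3741, 0.2461]
eef_rot: [-0.031, 1.0, 0.0, 0.0]
wrist_force: [-0.7, -0.9, 0.0]
gripper_width: 0.0653
finger_force: 35.1
```

{"fn": "play_rows", "kwargs": {
  "targets": [
    [0,0,0,0,0,0],
    [0,0,0,0,0,0],
    [0,0,0,0,0,0],
    [0,0,0,0,0,0],
    [0,0,0,0,0,0],
    [0,0,0,0,0,0],
    [0,0,-0.1,0,0,0],
    [0,0,-0.2,0,0,0],
    [0,0,-0.4,0,0,0],
    [0,0,-0.5,0,0,0],
    [0,0.3,-0.5,0,0,0],
    [0,0.6,-0.5,0,0,0],
    [0,1,-0.5,0,0,0],
    [0,1,-0.5,0,0,0],
    [0,1,-0.5,0,0,0],
    [0,1,-0.5,0,0,0]
  ],
  "gripper": -1
}}

```text
clock: 35.38
tcp_pos: [0.3816, 0.5785, 0.3436]
eef_rot: [-0.033, 0.999, 0.0, -0.001]
wrist_force: [0.5, -0.3, -0.1]
gripper_width: 0.0856
finger_force: 0.0
```

{"fn": "play_rows", "kwargs": {
  "targets": [
    [0,0.3,0,0,0,0],
    [0,0.6,0,0,0,0],
    [0,1,0,0,0,0],
    [0,1,0,0,0,0],
    [0,1,0,0,0,0],
    [0,1,0,0,0,0],
    [0,1,0,0,0,0]
  ]
}}

```text
clock: 35.97
tcp_pos: [0.3699, 0.7751, 0.3414]
eef_rot: [-0.032, 0.999, -0.002, -0.001]
wrist_force: [0.6, -0.3, -0.6]
gripper_width: 0.0854
finger_force: 0.0
```

Run:
```python
from bask import *
from ends import *
bask(393,373,zlo=88,zhi=108)
bask(560,9,r=72); bask(529.5,-195.5,r=72)
p,d=look("top");W=cloud("top",d)*1000
a=np.radians(3.4);c=np.array([397.5,373.5]);ex=np.array([np.cos(a),np.sin(a)])
g=(W[...,2]>90)&(W[...,2]<108)&(abs(W[...,1]-373)<45)&(abs(W[...,0]-395)<62);P=W[g]
A=np.c_[P[:,0]-395,P[:,1]-373,np.ones(len(P))];print("rim plane slopes deg,height",np.degrees(np.linalg.lstsq(A,P[:,2],rcond=None)[0][:2]),np.median(P[:,2]))
s,_=look("side"); cv2.imwrite("pics/fin.png",np.hstack([p[150:320,80:400],s[90:390,150:410][:170]])[:,:,::-1])
cv2.imwrite("pics/fin.png",cv2.hconcat([cv2.resize(p[140:320,60:400],(400,212)),cv2.resize(s,(400,300))[:212]])[:,:,::-1])
cv2.imwrite("pics/fin.png",s[:,:,::-1])
```

```text
top centre 393.0 372.8 size 128 x 68 yaw 3.67 z90 99.3 origin(handle +x) 388.0 372.5
side centre 392.8 373.5 size 130 x 69 yaw 2.98 z90 99.6 origin(handle +x) 387.9 373.2
top centre 558.9 6.7 size 130 x 66 yaw -2.76 z90 54.7 origin(handle +x) 553.9 6.9
side centre 559.7 7.9 size 132 x 71 yaw -2.53 z90 53.9 origin(handle +x) 554.7 8.1
top centre 528.9 -197.0 size 131 x 67 yaw -2.25 z90 54.4 origin(handle +x) 523.9 -196.8
side centre 529.2 -196.3 size 131 x 73 yaw -2.98 z90 53.7 origin(handle +x) 524.2 -196.0
rim plane slopes deg,height [-0.44662855  0.06723392] 95.66723361728174
```

View pics/fin.png

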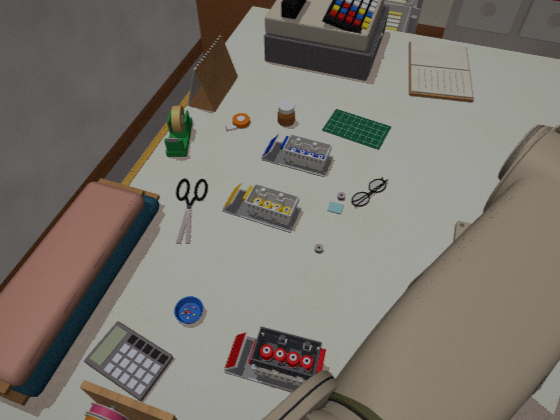

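The side view shows every basket at its own card, and the reserve basket level on the red one (rim at about 98 mm, tilt under 0.5°). The dish and jar are where they were. Handing in.

```bash
python3 -c "
from rig import manip
print(manip.get_state()['clock'],manip.finish_job())"
```

```text
the job is handed in; nothing more can be done
36.3667 None
```

The job is handed in at 36 s: the red, blue and yellow baskets stand behind their own cards within about 2.5 mm of centre, as I measured it, and the reserve basket sits level on the red one's lugs, turned end for end; the result of the judging was not shown.

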